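Sniff-check the lid joint of a gas case

ROBOT

A 7-joint arm with a two-finger parallel gripper is mounted at the origin on the work surface. World frame = base frame: x ahead of the robot, y to its left, z up, the work surface at z = 0. Lengths are in m, angles in degrees, forces in N, time in s.
With the tool pointing down it reaches from about 0.425 to 1.025 m from the base axis. Payload 3.6 kg.
Tool frame: the origin (TCP) lies midway between the tips of the shut fingers; the grasp point (between the pads) lies behind it (bot.grasp_offset is the z of the grasp point in the tool frame, in m); z points along the fingers, y is the direction in which the jaws open and shut (so a half turn about z gives the same grasp; the last joint's range is limited). The gripper opens to 85 mm and grips with 20 to 120 N. Pads are 22 mm wide; open, the fingers measure 114 mm over their backs; the gripper's body (76 mm by 85 mm) begins 54 mm behind the grasp point. The pads swing forward as they close: fully open they stand 13 mm farther back than shut.
Start: joints at [67.065, 33.873, 2.773, 92.16, -1.908, 54.013, -1.931], TCP at [0.219, -0.691, 0.231] pointing down, gripper open.
Joint ranges: [-153.93, 153.93], [-27.13, 128.08], [-72.61, 78.16], [10.71, 143.7], [-87.88, 267.88], [4.46, 118.87], [-176.78, 176.78]. Speed limits (degrees/s): [147.25, 147.25, 180, 180, 180, 180, 180].

INTERFACE

Orientations are given as [roll, pitch, yaw] about the fixed x, y, z axes, in that order (R = Rz(yaw) Ry(pitch) Rx(roll)).
In Python, from station import bot gives the robot as it stands. The module is installed in compiled form; this text tells all that it offers.
- The arm moves only by the tool move_arm, never from a script. Its arguments are lists of equal length, an entry for each row: "travel": the shift along the tool's x, y, z in m, a list of three; "spin": the turn about the tool's z in rad; "grip": the opening, from 0 (shut) to 1 (fully open). In form: {"travel": [[x, y, z], ...], "spin": [spin, ...], "grip": [grip, ...]}. A call has exactly 5 rows; each row shifts and turns the commanded pose from where the row before left it, along the tool's axes as they then stand; what a row does not reach is not made up. A row lasts 1/10 s, in which the tool goes at most 50 mm and 8.59 degrees, less where a joint would pass 70% of its speed; a pose out of reach is approached as far as the arm can. A call is refused whole if a number of a shift passes 0.05 or a number of a turn 0.15, either way. A call with a gripper value outside its range is refused whole. The fingers move at their own pace and stop on an object; the grip force is fixed at half the most. Time passes only in rows, so rows that do not move let the fingers close, or fill a call up. It gives the time, the measured TCP pose, the force and the opening at its end, in the units of the state.
- bot.state(): the state, without advancing time (a new reading comes with each control period).
- bot.capture(name): name is "scene" or "top"; returns the picture (480x640x3 uint8, blue, green, red); there is no depth.
- bot.camera_model(name): a dict with "fovy" (degrees; the focal length in pixels is half the picture's height over the tangent of half this angle, whatever the lens; pixels are square), "cx", "cy" (the principal point, pixels), "distortion" ([k1, k2, p1, p2, k3] as OpenCV has them; the pictures are not rectified), "eye" and "attitude" of the camera in the world. Camera axes: x right, y down, z forward; pixel columns grow to the right and rows downward; lengths in m; the calibration is good to about 2 mm. A picture is of the moment at which its call begins. camera_model takes no time and is no camera call.
- bot.finish_job(): hands the job in, once; it reports no verdict.
Trained networks look in the newest picture that a camera, given by its name, has taken for a name from the list of things; names that differ only in an ending like _2 or _b are one class to them, and where a whole thing is asked for, a point or a joint stands for the part that bears it (a point fixed in the world has none). Each returns a list of dicts, best first, with "conf" (0 to 1); they miss things now and then, are a little off and sometimes report something else, mostly with a low value. They report only what shows in the picture. A call takes as long as a camera call. They do not tell look-alikes from the thing itself.
- bot.look_for(camera, name): "pixel" ([column, row] in pixels, amid what is visible of it).
The state is a dict: "t": time; "joint_positions": joint angles; "joint_velocities": joint speeds; "joint_torque": joint torques, N m; "tool_pos": TCP position; "ee_rot": TCP orientation; "contact_force": force on the tool from outside, world axes, zero at the start; "wrist_torque": the same for the moment, N m; "width": opening from 0.0 (shut) to 1.0 (fully open).
Only numpy, scipy, OpenCV 4.12 (cv2) and the standard library are available. Lean on these libraries where they do the work, as an engineer would, in place of code of your own. Each camera call takes 0.05 s, during which the arm holds its last target.

TASK

Take the leak-sniffer stylus out of its stand and, holding it upright, guide its tip slowly (about 20 mm a second) along the whole straight lid seam on top of the larger aluminium case, from the end with the brass port to the other end, with the tip over the seam line and only a few millimetres above it, not pressing on the case. Then put the stylus back upright in its stand, fully down on its collar, and let go.

Things in the scene. Friction and masses are not known exactly. Their poses are not given: they have to be found in the camera images.
- stylus: Leak-sniffer stylus, loose, 0.08 to 0.17 kg, round about its z axis (up). Origin: centre of its grip, a black cylinder 22 mm across, 64 long, grasped from above, any yaw. Right below it a black collar 48 across, 6 thick (underside 38 below the origin), then a 12 mm steel shaft, tapering to the tip 113 below the origin. It starts in the stand, hung on the collar, origin 128 above the bench.
- stylus_tip (a point): The lowest point of the stylus, the end of its steel nozzle (4 mm across there), on the stylus axis 113 mm below the stylus origin.
- case: Larger aluminium case, fixed: 140 mm long (x), 110 wide (y), 50 high, any yaw. Origin: centre of its underside. The lid seam is a straight dark gap 6 wide, 4 deep, along the middle of the top (y = 0, z = 50), from x = -70 to +70. A brass port 22 across sticks 22 out of the end at x = -70: start there, go to +x. Screw heads 1.5 high. The smaller plain case without seam or port is not the one.
- stand_mouth (a point): Centre of the stylus stand's mouth: a fixed grey upright tube 64 mm across, 90 high, with a 28 mm bore right through. The point lies on the axis at its top face, 90 mm above the bench. The stylus shaft hangs in the bore with 8 mm to spare all round, its collar on the top face, stylus origin then 38 mm above this point. The square block with two screwdrivers is not this stand.
Mind the look-alikes: they are no part of the job. What is shaped like the stylus but pink or purple is not meant. Leave any pink look-alike of the part that bears stand_mouth alone.

How it is judged:
By the outcome, as a careful person would: the job done as asked, in the order asked, and still so for the second after the job is handed in, with the robot touching nothing.
It also fails if it takes over 72 s, if anything falls off the work surface, if the arm or the gripper's body presses on something with over 40 N, if the wrist force passes 120 N, or if a joint passes its speed limit or range.

## Working session

There is one attempt and no reset: what is moved stays moved. The work goes in short steps, Python scripts to look and compute and a tool call to move; the robot and the scene stay as the last step left them, time stands still between calls to the robot, and variables do not carry over. Pictures are saved under pics/ and viewed, and the job is handed in when it is done.

Besides the shell and the picture viewer there is one more tool, called after "Emit:" in YAML: its name, and indented under it one key for each argument. move_arm: Moves the arm, as the interface text tells. Its arguments: {"type":"object","properties":{"travel":{"type":"array","items":{"type":"array","items":{"type":"number"}}},"spin":{"type":"array","items":{"type":"number"}},"grip":{"type":"array","items":{"type":"number"}}},"required":["travel","spin","grip"]}

```bash
mkdir -p pics; python3 - <<'E'
from station import bot
import cv2
print(bot.state()); print(bot.grasp_offset)
for c in ("scene","top"):
    im=bot.capture(c); cv2.imwrite(f"pics/{c}0.png",im); print(c,bot.camera_model(c))
    for n in ("stylus","case","stand_mouth","stylus_tip"):
        try: print(n,bot.look_for(c,n))
        except Exception as e: print(n,e)
print(bot.state()['t'])
E
```

```text
{'t': 0.0, 'joint_positions': array([67.06430821, 33.92797236,  2.76703511, 92.23830735, -1.90742845,
       54.01236118, -1.93145166]), 'joint_velocities': array([ 0.01078154,  0.02354835,  0.04759015,  0.01113272,  0.03039311,
       -0.03367621,  0.02508299]), 'joint_torque': array([ 1.64067174e-04, -5.48704863e+01,  1.54663503e+00, -1.98128003e+01,
        9.43423278e-03,  8.54587328e-03, -2.07703593e-06]), 'tool_pos': array([ 0.21870927, -0.69033399,  0.23010013]), 'ee_rot': array([-1.79867683e+02,  7.78385195e-03,  1.75831053e+01]), 'contact_force': array([-0.49542577,  0.08714388,  0.2986866 ]), 'wrist_torque': array([ 0.02918803,  0.03965511, -0.01114196]), 'width': 1.002346762842687}
-0.0187
scene {'fovy': 57.93141561304924, 'cx': 316.656508547528, 'cy': 235.2981240159502, 'distortion': array([-0.02942899,  0.        ,  0.        ,  0.        ,  0.        ]), 'eye': array([0.80127229, 0.23542861, 0.64662198]), 'attitude': array([-143.86258361,    0.25593676,  134.57380266])}
stylus [{'pixel': [163.4, 166.9], 'conf': 0.88}, {'pixel': [251.4, 154.5], 'conf': 0.85}, {'pixel': [
[... 266 characters left out ...]
{'pixel': [211.1, 186.1], 'conf': 0.8}]
top {'fovy': 46.02066862847143, 'cx': 323.1864199060687, 'cy': 242.2213682497275, 'distortion': array([-0.18294914,  0.        ,  0.        ,  0.        ,  0.        ]), 'eye': array([ 0.339399  , -0.072785  ,  1.20283188]), 'attitude': array([-169.91880679,    1.10542371,  -91.50312692])}
stylus [{'pixel': [413.2, 223.2], 'conf': 0.91}, {'pixel': [464.6, 211.6], 'conf': 0.8}]
case [{'pixel': [202.1, 243.6], 'conf': 0.68}]
stand_mouth [{'pixel': [378.4, 284.9], 'conf': 0.74}, {'pixel': [402.9, 237.5], 'conf': 0.73}]
stylus_tip [{'pixel': [410.9, 223.5], 'conf': 0.96}, {'pixel': [425.1, 268.2], 'conf': 0.82}, {'pixel': [464.8, 212.7], 'conf': 0.62}]
0.5
```

View pics/scene0.png

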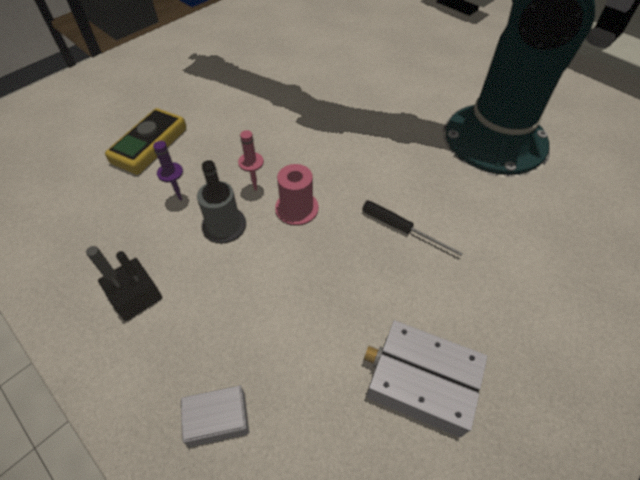

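View pics/top0.png

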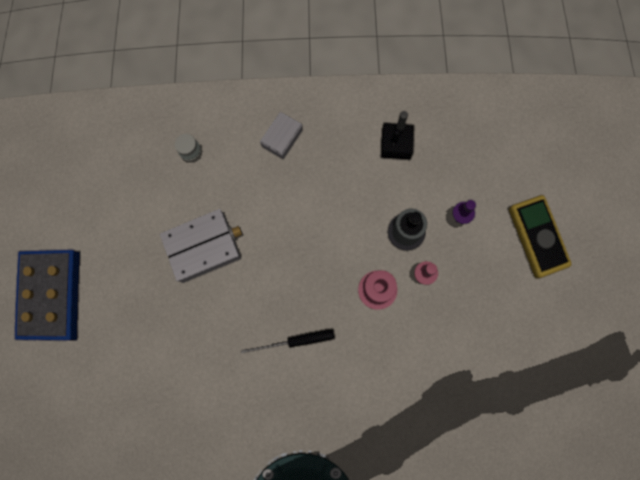

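The scene picture shows the real stylus (black, in its grey stand) at (212,185) in scene and (411,223) in top. The seamed case is at (426,380) in scene and (202,244) in top, with its port on the right (237,232). The pink and purple items are decoys. I'll zoom in to measure them precisely.

```bash
cat > h.py <<'E'
import numpy as np, cv2
from scipy.spatial.transform import Rotation as R
from station import bot
def cam(n):
    m=bot.camera_model(n); f=240/np.tan(np.radians(m['fovy']/2))
    K=np.array([[f,0,m['cx']],[0,f,m['cy']],[0,0,1]])
    return K,np.array(m['distortion']),np.array(m['eye']),R.from_euler('xyz',m['attitude'],degrees=True).as_matrix()
def ray(n,px):
    K,d,e,A=cam(n)
    u=cv2.undistortPoints(np.array([[px]],float),K,d)[0,0]
    return e,A@np.array([u[0],u[1],1])
def atz(n,px,z):
    e,v=ray(n,px); return e+v*(z-e[2])/v[2]
def proj(n,P):
    K,d,e,A=cam(n); Rc=A.T
    return cv2.projectPoints(np.atleast_2d(np.array(P,float)),cv2.Rodrigues(Rc)[0],-Rc@e,K,d)[0][:,0]
def tri(p1,p2):
    (a,u),(b,v)=ray('scene',p1),ray('top',p2)
    s=np.linalg.lstsq(np.c_[u,-v],b-a,rcond=None)[0]
    return (a+u*s[0]+b+v*s[1])/2, np.linalg.norm(a+u*s[0]-b-v*s[1])
E
python3 - <<'E'
import cv2
from h import *
s=cv2.imread("pics/scene0.png");t=cv2.imread("pics/top0.png")
def crop(im,x,y,w,h,k,f): cv2.imwrite(f,cv2.resize(im[y:y+h,x:x+w],None,fx=k,fy=k,interpolation=cv2.INTER_CUBIC))
crop(s,355,310,140,130,5,"pics/c1.png");crop(t,150,200,100,85,7,"pics/c2.png")
a=cv2.resize(s[150:245,190:260],None,fx=6,fy=6,interpolation=cv2.INTER_CUBIC)
b=cv2.resize(t[195:260,380:435],None,fx=7,fy=7,interpolation=cv2.INTER_CUBIC)
o=np.zeros((570,805,3),np.uint8);o[:570,:420]=a;o[:455,420:805]=b;cv2.imwrite("pics/c3.png",cv2.convertScaleAbs(o[:,:800],alpha=1.8))
print(atz('top',(410,230),.09),atz('scene',(217,192),.09),tri((209,166),(411,219)))
print(atz('top',(163.5,253),.05),atz('top',(231,234),.05))
E
```

```text
[ 0.55755512 -0.2317088   0.09      ] [ 0.56770728 -0.23886953  0.09      ] (array([ 0.56894495, -0.2280772 ,  0.15989253]), np.float64(0.009937668085904298))
[0.53182187 0.28133997 0.05      ] [0.56812587 0.13668421 0.05      ]
```

View pics/c1.png

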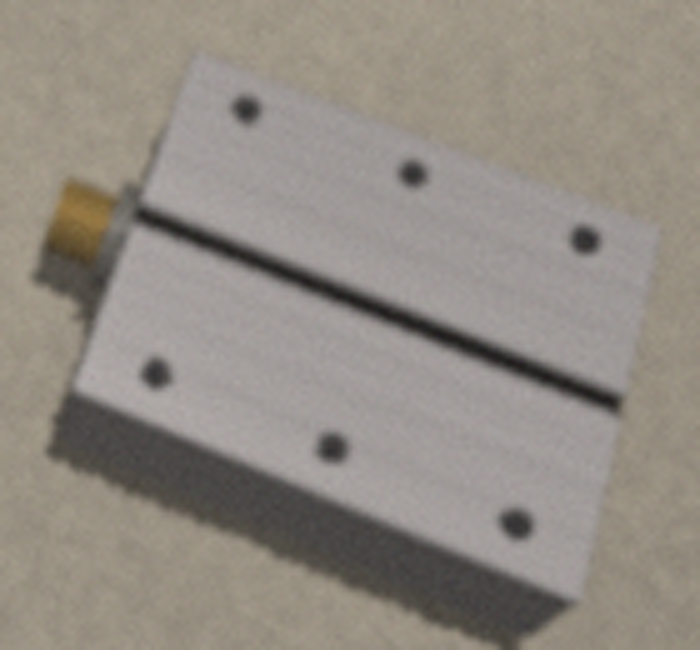

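View pics/c2.png

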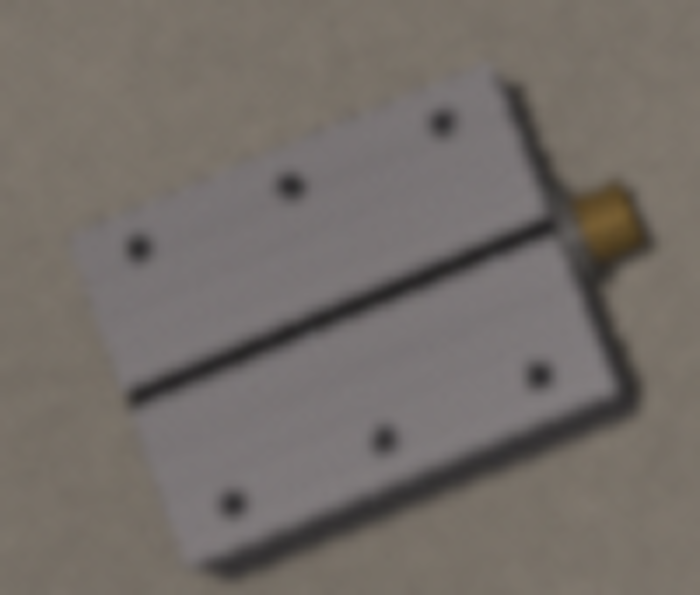

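View pics/c3.png

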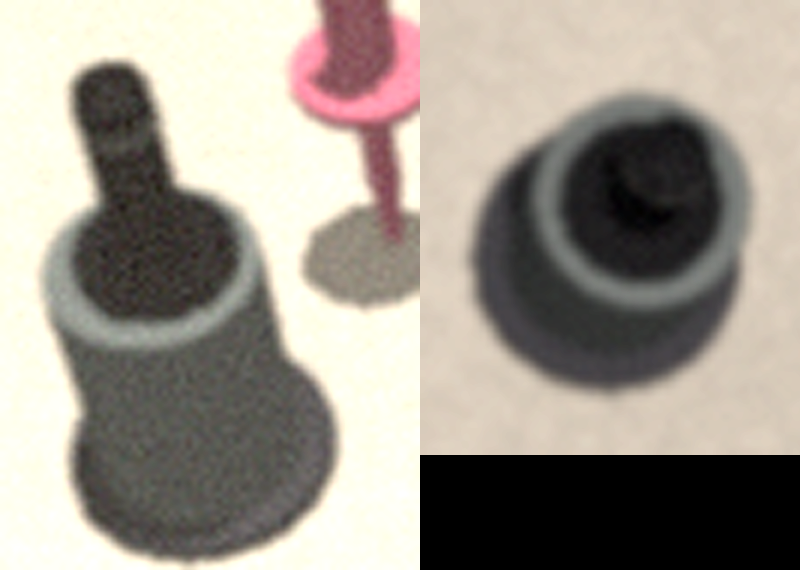

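```bash
cat > fit.py <<'E'
from h import *
from scipy.optimize import least_squares
S=lambda p:[(p[0]+.5)/5-.5+355,(p[1]+.5)/5-.5+310]
T=lambda p:[(p[0]+.5)/7-.5+150,(p[1]+.5)/7-.5+200]
# order: (-,+),( -,-),(+,-),(+,+),seam-,seam+   (viewed)
L=np.array([[-70,55,50],[-70,-55,50],[70,-55,50],[70,55,50],[-70,0,50],[70,0,50]])/1000
tp=np.array([T(p) for p in [(630,400),(495,70),(75,232),(195,568),(553,225),(130,400)]])
sp=np.array([S(p) for p in [(200,55),(75,392),(580,602),(658,230),(138,213),(620,405)]])
def W(q):
    c,s=np.cos(q[2]),np.sin(q[2]); return L@np.array([[c,s,0],[-s,c,0],[0,0,1]])+[q[0],q[1],0]
def run(cams):
    f=lambda q:np.concatenate([(proj(c,W(q))-o).ravel() for c,o in cams])
    r=least_squares(f,[.55,.21,1.8],loss='soft_l1'); return r.x,f(r.x)
if __name__=="__main__":
    for cams in ([('top',tp)],[('scene',sp)],[('top',tp),('scene',sp)]):
        q,r=run(cams); print([c for c,_ in cams],q[:2].round(4),np.degrees(q[2]).round(2),np.abs(r).max().round(2),np.sqrt((r**2).mean()).round(2)); print(W(q)[4:].round(4))
    print('mouth',atz('top',(411.1,223.2),.09),atz('scene',(215.2,194.1),.09),tri((215.2,194.1),(411.1,223.2)))
    # grip top ellipse centres (z=.16): scene (112,93)/6 ; top (668,160)
    print('griptop',atz('top',((668-420)/7-.4+380,160/7-.4+195),.16),atz('scene',(112/6-.4+190,92/6-.4+150),.16))
E
python3 fit.py
```

```text
['top'] [0.5478 0.2051] 110.45 1.1 0.62
[[0.5722 0.1395 0.05  ]
 [0.5233 0.2707 0.05  ]]
['scene'] [0.5497 0.204 ] 111.13 1.29 0.8
[[0.5749 0.1387 0.05  ]
 [0.5245 0.2693 0.05  ]]
['top', 'scene'] [0.549  0.2045] 110.95 1.79 0.87
[[0.574  0.1391 0.05  ]
 [0.524  0.2698 0.05  ]]
mouth [ 0.57145346 -0.23470345  0.09      ] [ 0.57283648 -0.23724279  0.09      ] (array([ 0.57232118, -0.23548313,  0.09075708]), np.float64(0.002632816383795332))
griptop [ 0.56774641 -0.23262005  0.16      ] [ 0.57145538 -0.23502874  0.16      ]
```

```bash
python3 - <<'E'
from h import *
s=np.array([.572,-.2355])
for n,p,q in (('purple',(161,146),(472,205)),('pink',(246,134),(431,268)),('pinkstand',(295,175),(379,287))):
    X,e=tri(p,q); print(n,X.round(3),e.round(4),np.linalg.norm(X[:2]-s).round(3),np.degrees(np.arctan2(*(X[:2]-s)[::-1])).round(1))
st=bot.state();Rt=R.from_euler('xyz',st['ee_rot'],degrees=True).as_matrix()
print(st['tool_pos'],Rt.T@(np.array([.572,-.2355,.23])-st['tool_pos']))
E
```

```text
purple [ 0.593 -0.348  0.142] 0.0018 0.115 -79.6
pink [ 0.473 -0.261  0.147] 0.0025 0.102 -165.8
pinkstand [ 0.447 -0.166  0.094] 0.0065 0.143 151.2
[ 0.21891972 -0.69114993  0.23129483] [ 0.47419685 -0.32774979  0.00128275]
```

Emit:
move_arm:
  travel:
    - [0.03, -0.02, 0]
    - [0.04, -0.028, 0]
    - [0.04, -0.028, 0]
    - [0.04, -0.028, 0]
    - [0.04, -0.028, 0]
  spin: [0, 0, 0, 0, 0]
  grip: [1, 1, 1, 1, 1]

```text
t: 1.0
tool_pos: [0.3613, -0.5065, 0.2316]
ee_rot: [180.0, -0.0, 17.6]
contact_force: [1.3, -0.5, -0.7]
width: 0.998
```

Emit:
move_arm:
  travel:
    - [0.04, -0.028, 0]
    - [0.04, -0.028, 0]
    - [0.04, -0.028, 0]
    - [0.04, -0.028, 0]
    - [0.03, -0.02, 0]
  spin: [-0.03, -0.029, 0, 0, 0]
  grip: [1, 1, 1, 1, 1]

```text
t: 1.5
tool_pos: [0.4961, -0.3156, 0.2316]
ee_rot: [-180.0, -0.1, 21.2]
contact_force: [-0.3, 0.1, -0.1]
width: 1.002
```

```bash
cat > go.py <<'E'
import sys
from h import *
st=bot.state();Rt=R.from_euler('xyz',st['ee_rot'],degrees=True).as_matrix()
print(st['t'],st['tool_pos'].round(4),st['ee_rot'].round(2),'F',st['contact_force'].round(1),'w',round(st['width'],3))
if len(sys.argv)>3: print('tool d',(Rt.T@(np.array([float(a) for a in sys.argv[1:4]])-st['tool_pos'])).round(4))
E
python3 go.py .572 -.2355 .23
```

```text
1.5 [ 0.4961 -0.3156  0.2316] [-1.7997e+02 -9.0000e-02  2.1150e+01] F [-0.3  0.1 -0.1] w 1.002
tool d [ 0.0997 -0.0473  0.0018]
```

Emit:
move_arm:
  travel:
    - [0.035, -0.017, 0]
    - [0.035, -0.017, 0]
    - [0.02, -0.01, 0]
    - [0, 0, 0]
    - [0, 0, 0]
  spin: [0, 0, 0, 0, 0]
  grip: [1, 1, 1, 1, 1]

```text
t: 2.0
tool_pos: [0.562, -0.246, 0.2313]
ee_rot: [180.0, 0.0, 21.0]
contact_force: [-0.7, -0.4, 0.1]
width: 1.001
```

```bash
python3 go.py .572 -.2355 .109; python3 - <<'E'
from h import *
for c in('scene','top'): cv2.imwrite(f'pics/{c}1.png',bot.capture(c))
E
```

```text
2.0 [ 0.562  -0.246   0.2313] [1.7998e+02 4.0000e-02 2.1010e+01] F [-0.7 -0.4  0.1] w 1.001
tool d [ 0.0132 -0.0063  0.1223]
```

View pics/scene1.png

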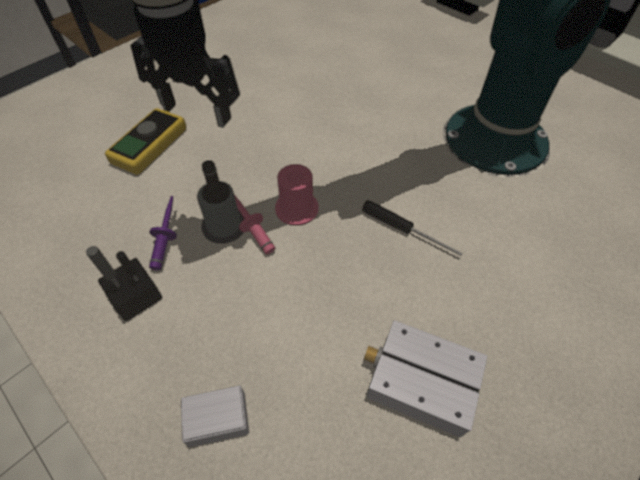

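The purple and pink look-alikes have tipped over by themselves: they were balanced on their tips, and I never touched them. They now lie low, clear of the grip height. The stylus is still upright at (210,170).

Emit:
move_arm:
  travel:
    - [0.013, -0.006, 0.0]
    - [0, 0, 0.02]
    - [0, 0, 0.025]
    - [0, 0, 0]
    - [0, 0, 0]
  spin: [0, 0, 0, 0, 0]
  grip: [1, 1, 1, 1, 1]

```text
t: 2.6
tool_pos: [0.5721, -0.2358, 0.1863]
ee_rot: [-180.0, 0.0, 20.9]
contact_force: [1.0, -0.6, 0.3]
width: 1.003
```

```bash
python3 go.py .572 -.2355 .109; python3 - <<'E'
from h import *
ims=[]
for c,(x,y) in (('scene',(130,90)),('top',(340,150))): 
    im=bot.capture(c); ims.append(cv2.resize(im[y:y+140,x:x+130],None,fx=3,fy=3,interpolation=cv2.INTER_CUBIC))
cv2.imwrite('pics/d1.png',cv2.convertScaleAbs(np.hstack(ims),alpha=1.8))
E
```

```text
2.6 [ 0.5721 -0.2358  0.1863] [-1.7997e+02  4.0000e-02  2.0920e+01] F [ 1.  -0.6  0.3] w 1.003
tool d [ 0.0001 -0.0003  0.0773]
```

View pics/d1.png

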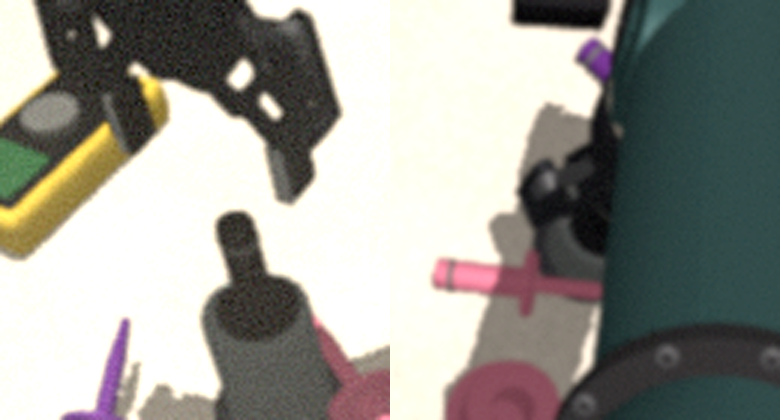

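Emit:
move_arm:
  travel:
    - [0, 0, 0.02]
    - [0, 0, 0.025]
    - [0, 0, 0.02]
    - [0, 0, 0.012]
    - [0, 0, 0]
  spin: [0, 0, 0, 0, 0]
  grip: [1, 1, 1, 1, 1]

```text
t: 3.2
tool_pos: [0.5717, -0.2355, 0.1086]
ee_rot: [-179.9, 0.1, 21.0]
contact_force: [-0.5, 0.7, -0.6]
width: 1.001
```

Emit:
move_arm:
  travel:
    - [0, 0, 0]
    - [0, 0, 0]
    - [0, 0, 0]
    - [0, 0, 0]
    - [0, 0, 0]
  spin: [0, 0, 0, 0, 0]
  grip: [0.8, 0.6, 0.5, 0.4, 0.35]

```text
t: 3.7
tool_pos: [0.5725, -0.2357, 0.1097]
ee_rot: [180.0, -0.0, 21.0]
contact_force: [0.3, 0.3, 0.6]
width: 0.35
```

Emit:
move_arm:
  travel:
    - [0, 0, 0]
    - [0, 0, 0]
    - [0, 0, 0]
    - [0, 0, 0]
    - [0, 0, 0]
  spin: [0, 0, 0, 0, 0]
  grip: [0.2, 0, 0, 0, 0]

```text
t: 4.2
tool_pos: [0.5724, -0.2358, 0.1097]
ee_rot: [180.0, -0.0, 21.0]
contact_force: [-0.3, -0.0, 4.8]
width: 0.242
```

```bash
python3 go.py .572 -.2355 .25; python3 - <<'E'
from h import *
ims=[]
for c,(x,y) in (('scene',(150,110)),('top',(340,150))): 
    im=bot.capture(c); ims.append(cv2.resize(im[y:y+140,x:x+130],None,fx=3,fy=3,interpolation=cv2.INTER_CUBIC))
cv2.imwrite('pics/d2.png',cv2.convertScaleAbs(np.hstack(ims),alpha=1.8))
E
```

```text
4.2 [ 0.5724 -0.2358  0.1097] [ 1.7998e+02 -2.0000e-02  2.0950e+01] F [-0.3 -0.   4.8] w 0.242
tool d [-0.0003 -0.0004 -0.1403]
```

View pics/d2.png

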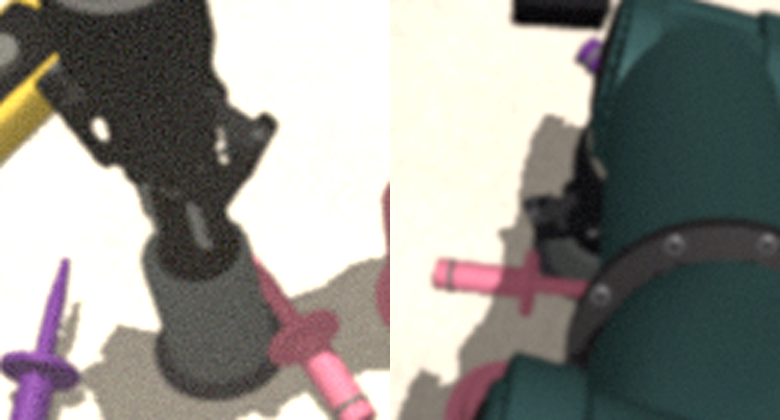

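Opening 0.242 × 85 mm is about 20.6 mm, close to the 22 mm grip, so the grasp is good. Stylus origin minus TCP is about +18.3 mm, so the tip is about 94.7 mm below the TCP. Now lifting.

Emit:
move_arm:
  travel:
    - [0, 0, -0.01]
    - [0, 0, -0.02]
    - [0, 0, -0.03]
    - [0, 0, -0.03]
    - [0, 0, -0.03]
  spin: [0, 0, 0, 0, 0]
  grip: [0, 0, 0, 0, 0]

```text
t: 4.8
tool_pos: [0.5716, -0.2354, 0.2301]
ee_rot: [-180.0, 0.1, 21.0]
contact_force: [-0.3, -0.4, -1.2]
width: 0.241
```

Emit:
move_arm:
  travel:
    - [0, -0.01, -0.02]
    - [0, -0.02, 0]
    - [0, -0.035, 0]
    - [0, -0.04, 0]
    - [0, -0.04, 0]
  spin: [0, 0, 0, 0, 0]
  grip: [0, 0, 0, 0, 0]

```text
t: 5.3
tool_pos: [0.5178, -0.0977, 0.2477]
ee_rot: [-179.9, 0.2, 21.0]
contact_force: [0.5, 0.8, -1.2]
width: 0.241
```

```bash
python3 go.py .575 .1365 .25; python3 - <<'E'
from h import *
cv2.imwrite('pics/s3.png',bot.capture('scene'))
E
```

```text
5.3 [ 0.5178 -0.0977  0.2477] [-1.7988e+02  1.6000e-01  2.0980e+01] F [ 0.5  0.8 -1.2] w 0.241
tool d [ 0.1373 -0.1982 -0.0023]
```

View pics/s3.png

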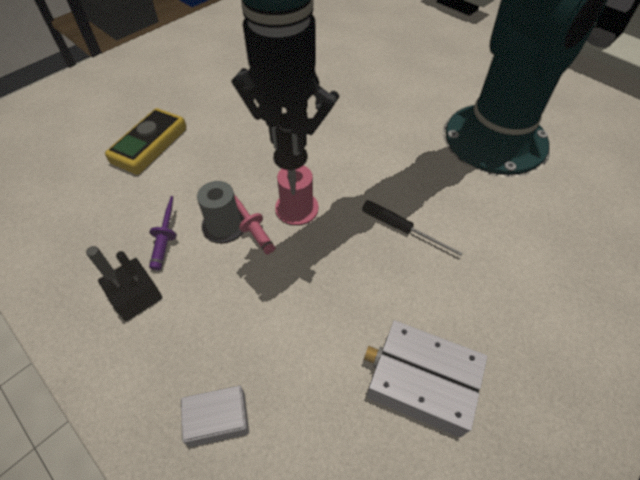

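The stylus is held upright and the stand is empty. Moving above the start of the seam.

Emit:
move_arm:
  travel:
    - [0.03, -0.035, 0]
    - [0.025, -0.038, 0]
    - [0.025, -0.038, 0]
    - [0.025, -0.038, 0]
    - [0.02, -0.03, 0]
  spin: [0, 0, 0, 0, 0]
  grip: [0, 0, 0, 0, 0]

```text
t: 5.85
tool_pos: [0.5711, 0.1157, 0.2477]
ee_rot: [-179.9, 0.1, 21.2]
contact_force: [-0.0, -0.5, -1.5]
width: 0.242
```

Emit:
move_arm:
  travel:
    - [0.005, -0.01, 0.02]
    - [0, 0, 0.02]
    - [0, 0, 0.015]
    - [0, 0, 0]
    - [0, 0, 0]
  spin: [0, 0, 0, 0, 0]
  grip: [0, 0, 0, 0, 0]

```text
t: 6.35
tool_pos: [0.5728, 0.123, 0.1934]
ee_rot: [-180.0, 0.1, 21.0]
contact_force: [-0.4, 0.4, -1.2]
width: 0.244
```

```bash
python3 go.py .5758 .1344 .155; python3 - <<'E'
from h import *
st=bot.state(); P=st['tool_pos']; print(proj('scene',[P-[0,0,.0947]]),proj('top',[P-[0,0,.0947]]))
ims=[]
im=bot.capture('scene');cv2.imwrite('pics/s4.png',im)
im=bot.capture('top');cv2.imwrite('pics/t4.png',im)
E
```

```text
6.35 [0.5728 0.123  0.1934] [-1.7997e+02  1.5000e-01  2.1010e+01] F [-0.4  0.4 -1.2] w 0.244
tool d [ 0.007  -0.0095  0.0383]
[[377.86912798 329.8661545 ]] [[233.39324969 226.92860238]]
```

View pics/s4.png

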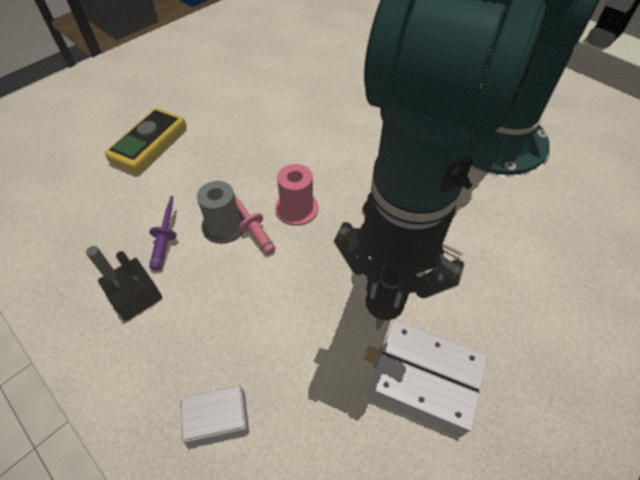

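View pics/t4.png

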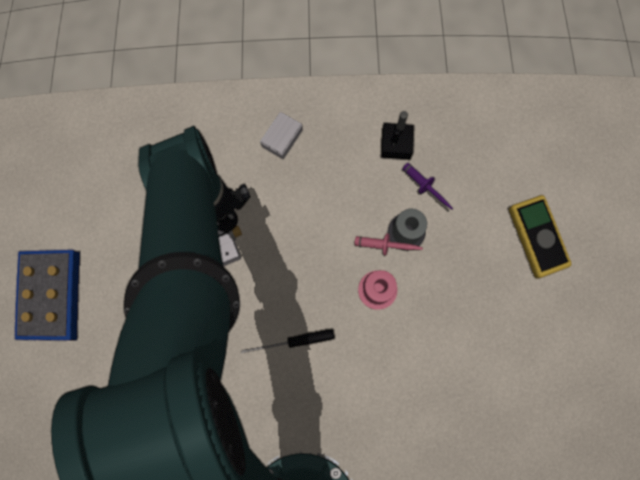

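```bash
python3 - <<'E'
from h import *
s=cv2.imread('pics/s4.png');t=cv2.imread('pics/t4.png')
a=cv2.resize(s[290:390,355:455],None,fx=5,fy=5,interpolation=cv2.INTER_CUBIC)
b=cv2.resize(s[170:215,190:245],None,fx=5,fy=5,interpolation=cv2.INTER_CUBIC)
c=cv2.resize(t[200:250,385:435],None,fx=5,fy=5,interpolation=cv2.INTER_CUBIC)
o=np.zeros((500,790,3),np.uint8);o[:,:500]=a;o[:225,505:780]=b;o[240:490,505:755]=c
cv2.imwrite('pics/z4.png',cv2.convertScaleAbs(o,alpha=1.6))
E
```

```text
(no output)
```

View pics/z4.png

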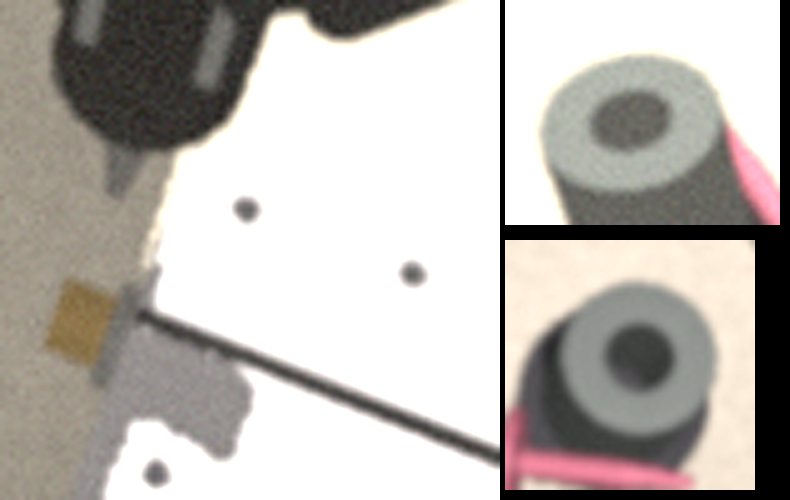

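```bash
python3 - <<'E'
from fit import *
q,_=run([('top',tp),('scene',sp)])
c,s=np.cos(q[2]),np.sin(q[2]); u=np.array([c,s,0]); n=np.array([-s,c,0]); o=np.array([q[0],q[1],.05])
for cam_ in('top','scene'):
    im=cv2.cvtColor(cv2.imread(f'pics/{cam_}0.png'),cv2.COLOR_BGR2GRAY).astype(np.float32)
    xs=np.linspace(-.064,.064,60); v=np.arange(-.010,.0101,.0003); cs=[]
    for x in xs:
        p=proj(cam_,o+x*u+v[:,None]*n).astype(np.float32)
        g=cv2.remap(im,p[:,0],p[:,1],cv2.INTER_LINEAR).ravel()
        w=np.clip(np.median(g)-10-g,0,None); cs.append((w*v).sum()/w.sum())
    cs=np.array(cs); k=np.polyfit(xs,cs,1); print(cam_,'offset mm at x=-70,0,70',(np.polyval(k,[-.07,0,.07])*1e3).round(2),'sd',(cs-np.polyval(k,xs)).std()*1e3)
    # ends
    l=np.arange(-.08,.0801,.0005); p=proj(cam_,o+l[:,None]*u+np.polyval(k,l)[:,None]*n).astype(np.float32)
    g=cv2.remap(im,p[:,0],p[:,1],cv2.INTER_LINEAR).ravel(); print(g[::4].round().astype(int))
print(q)
print('tip check scene', atz('scene',(377.6,328.6),.0987),bot.state()['tool_pos'])
print('mouth',atz('top',(411.4,223.3),.09),atz('scene',(215.,194.1),.09))
E
```

```text
top offset mm at x=-70,0,70 [-0.6  -0.46 -0.33] sd 0.06891494593957787
[ 79  76  74  74  75  73  62  47  43  46  45  48  49  42  45  47  44  51
  47  43  47  44  46  49  42  46  47  41  47  46  43  47  42  44  47  44
  48  48  41  46  46  44  50  46  44  48  46  48  49  40  46  46  45  50
  46  44  47  42  46  49  44  48  47  42  49  48  48  50  44  46  49  44
  50  48  46  62  84 104 111 112 112]
scene offset mm at x=-70,0,70 [-0.51 -0.44 -0.36] sd 0.055409745781910026
[105  98 102 106  99  65  48  48  41  45  44  44  42  48  38  46  42  47
  44  42  48  46  44  43  47  40  44  40  44  43  38  43  46  42  41  41
  38  41  39  40  41  36  43  37  41  37  41  40  38  37  36  39  34  41
  40  37  40  36  42  31  39  41  40  40  33  44  39  42  39  39  40  36
  40  45  98 137 145 146 141 143 139]
[0.54898149 0.20447003 1.93642126]
tip check scene [0.5716717 0.1215936 0.0987   ] [0.57419705 0.122982   0.19472529]
mouth [ 0.57123041 -0.23530028  0.09      ] [ 0.57307684 -0.23748956  0.09      ]
```

Emit:
move_arm:
  travel:
    - [0.006, -0.01, 0.01]
    - [0, 0, 0.015]
    - [0, 0, 0.012]
    - [0, 0, 0]
    - [0, 0, 0]
  spin: [0, 0, 0, 0, 0]
  grip: [0, 0, 0, 0, 0]

```text
t: 6.95
tool_pos: [0.5761, 0.1343, 0.157]
ee_rot: [-180.0, 0.0, 21.0]
contact_force: [-0.3, -0.4, -1.3]
width: 0.243
```

```bash
python3 go.py .5757 .1362 .148; python3 - <<'E'
from h import *
st=bot.state(); P=st['tool_pos']; print(proj('scene',[P-[0,0,.0947]]))
im=bot.capture('scene');cv2.imwrite('pics/s5.png',im)
cv2.imwrite('pics/z5.png',cv2.convertScaleAbs(cv2.resize(im[310:400,350:450],None,fx=7,fy=6.6,interpolation=cv2.INTER_CUBIC),alpha=1.5))
for i in range(4):
  bot.capture('top'); print(bot.state()['tool_pos'])
E
```

```text
6.95 [0.5761 0.1343 0.157 ] [-1.800e+02  3.000e-02  2.095e+01] F [-0.3 -0.4 -1.3] w 0.243
tool d [ 0.0003 -0.002   0.009 ]
[[379.65698514 347.29192449]]
[0.57667566 0.13429959 0.15775374]
[0.57673767 0.1342861  0.15788579]
[0.5766696  0.13426727 0.15791143]
[0.57663986 0.13423579 0.15789959]
```

View pics/z5.png

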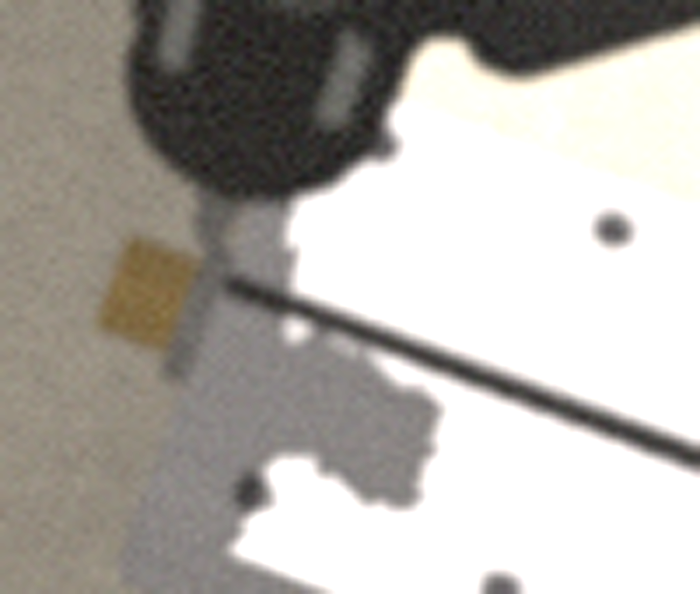

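Emit:
move_arm:
  travel:
    - [0, 0, 0.004]
    - [0, 0, 0.003]
    - [0, 0, 0.0025]
    - [0, 0, 0]
    - [0, 0, 0]
  spin: [0, 0, 0, 0, 0]
  grip: [0, 0, 0, 0, 0]

```text
t: 7.7
tool_pos: [0.5761, 0.1342, 0.1476]
ee_rot: [-180.0, 0.0, 21.0]
contact_force: [0.0, 0.2, -1.0]
width: 0.242
```

```bash
python3 - <<'E'
from h import *
im=bot.capture('scene');P=bot.state()['tool_pos'];print(P, bot.state()['contact_force'],proj('scene',[P-[0,0,.0947]]))
cv2.imwrite('pics/z6.png',cv2.convertScaleAbs(cv2.resize(im[325:385,355:435],None,fx=9,fy=9,interpolation=cv2.INTER_CUBIC),alpha=1.4))
E
```

```text
[0.57618676 0.13426664 0.14775406] [-0.34613352  0.20293709 -1.55354237] [[378.87671007 349.80654153]]
```

View pics/z6.png

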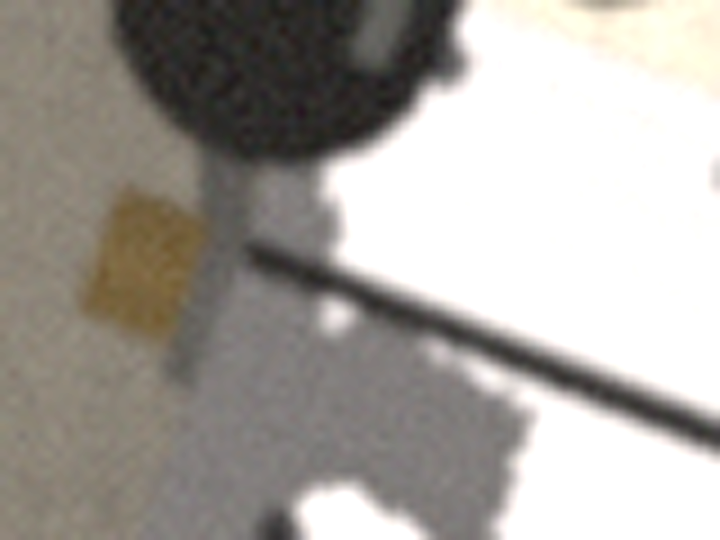

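Emit:
move_arm:
  travel:
    - [0, -0.002, 0]
    - [0, -0.002, 0]
    - [0, -0.002, 0]
    - [0, -0.002, 0]
    - [0, -0.002, 0]
  spin: [0, 0, 0, 0, 0]
  grip: [0, 0, 0, 0, 0]

```text
t: 8.25
tool_pos: [0.5725, 0.1439, 0.1478]
ee_rot: [-180.0, -0.0, 21.0]
contact_force: [-0.1, -0.2, 0.5]
width: 0.24
```

Emit:
move_arm:
  travel:
    - [0, -0.002, 0]
    - [0, -0.002, 0]
    - [0, -0.002, 0]
    - [0, -0.002, 0]
    - [0, -0.002, 0]
  spin: [0, 0, 0, 0, 0]
  grip: [0, 0, 0, 0, 0]

```text
t: 8.75
tool_pos: [0.569, 0.1531, 0.1478]
ee_rot: [-180.0, -0.0, 21.0]
contact_force: [-0.3, -0.2, -0.5]
width: 0.24
```

```bash
cat > chk.py <<'E'
import sys
from h import *
im=bot.capture('scene');st=bot.state();P=st['tool_pos'];S=np.array([.5745,.1393]);E=np.array([.5243,.27]);u=(E-S)/np.linalg.norm(E-S)
d=P[:2]-S;x,y=proj('scene',[P-[0,0,.0947]])[0]
print(st['t'],P.round(4),st['ee_rot'].round(2),st['contact_force'].round(1),'along',(d@u*1e3).round(1),'toolx err',((d@[u[1],-u[0]])*1e3).round(2),'tip px',x,y)
x0,y0=int(x)-40,int(y)-30
print('crop tip',(x-x0+.5)*9,(y-y0+.5)*9)
cv2.imwrite(sys.argv[1],cv2.convertScaleAbs(cv2.resize(im[y0:y0+60,x0:x0+80],None,fx=9,fy=9,interpolation=cv2.INTER_CUBIC),alpha=1.4))
E
python3 chk.py pics/z7.png
```

```text
8.8 [0.5688 0.1536 0.1478] [-179.98    0.     20.99] [ 0.3  0.6 -1.2] along 15.4 toolx err -0.22 tip px 392.76490736049425 355.3622634068119
crop tip 371.38416624444824 277.76037066130715
```

View pics/z7.png

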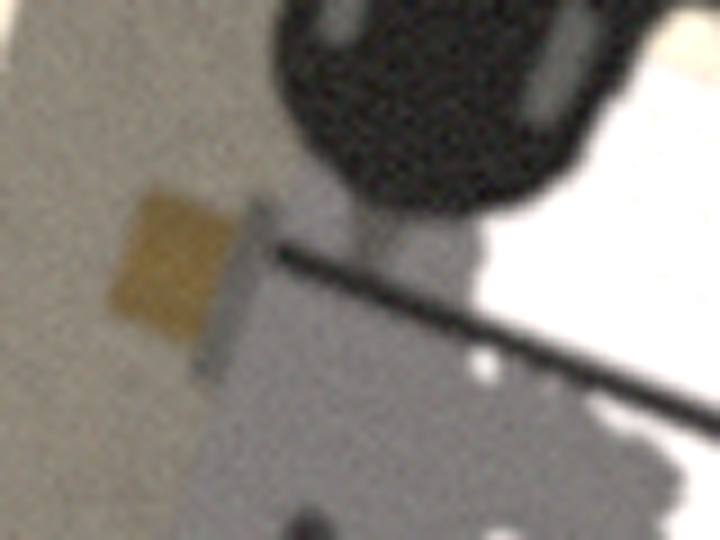

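```bash
python3 - <<'E'
from h import *
im=np.mean([bot.capture('scene').astype(float) for _ in range(3)],0)
P=bot.state()['tool_pos'];print(P,proj('scene',[P-[0,0,.0947]]))
c=im[335:375,365:425]; c=np.clip((c-30)*2.8,0,255).astype(np.uint8)
cv2.imwrite('pics/z8.png',cv2.resize(c,None,fx=13,fy=13,interpolation=cv2.INTER_NEAREST))
np.set_printoptions(linewidth=200)
print(im[345:366,382:404].mean(2).round().astype(int))
E
```

```text
[0.56902611 0.15292244 0.14778968] [[392.2980683  355.17048737]]
[[ 94  90  90  89  92  89  85  74  53  40  30  26  27  29  26  25  26  32  26  32  28  28]
 [ 85  92  89  92  91  90  91  85  73  54  39  35  27  31  30  29  30  28  27  29  30  25]
 [ 75  85  89  92  91  91  90  89  84  68  53  43  39  37  33  29  32  29  27  28  26  24]
 [ 68  81  86  90  92  93  91  92  86  72  63  56  54  50  43  38  37  38  40  33  32  41]
 [ 70  81  89  90  89  91  91  87  85  72  63  63  59  61  57  56  56  60  61  58  54  73]
 [ 69  82  87  88  89  91  92  91  84  71  64  64  63  63  65  73  77  80  80  78  78 103]
 [ 64  66  74  79  86  89  90  89  83  70  63  63  62  68  73  80  86  90  86  89  89 107]
 [ 54  48  50  61  70  79  82  87  80  68  64  63  64  70  79  88  89  90  92  92  91  93]
 [ 50  34  32  36  48  55  68  71  70  67  63  64  69  77  84  90  89  90  91  91  90  90]
 [ 59  48  39  34  30  39  42  49  52  54  56  63  69  80  88  90  90  90  89  88  90  88]
 [ 79  70  61  51  43  37  33  33  36  38  43  52  63  77  84  88  91  91  91  86  90  89]
 [ 89  86  81  72  68  58  48  40 
[... 176 characters left out ...]
7  80  74  70  60  49  42  33  31  40  40  51  61  69  77  89]
 [ 90  89  91  90  90  91  91  87  86  81  81  70  60  52  44  37  34  35  37  44  58  72]
 [ 90  91  90  89  89  92  91  92  91  90  88  87  81  74  69  62  46  39  31  33  35  46]
 [ 91  88  90  90  90  91  92  91  89  91  90  89  86  86  82  77  71  62  50  46  40  34]
 [ 90  90  88  89  88  88  88  88  91  92  90  89  89  91  88  89  84  79  73  69  55  53]
 [ 93  91  90  91  91  89  89  85  89  89  91  92  90  91  90  90  89  87  87  85  78  71]
 [ 91  90  91  90  88  89  90  88  89  88  89  90  91  89  90  89  90  89  89  88  86  88]
 [ 88  89  89  91  91  90  90  90  89  86  88  87  89  88  88  90  88  89  91  88  88  91]]
```

View pics/z8.png

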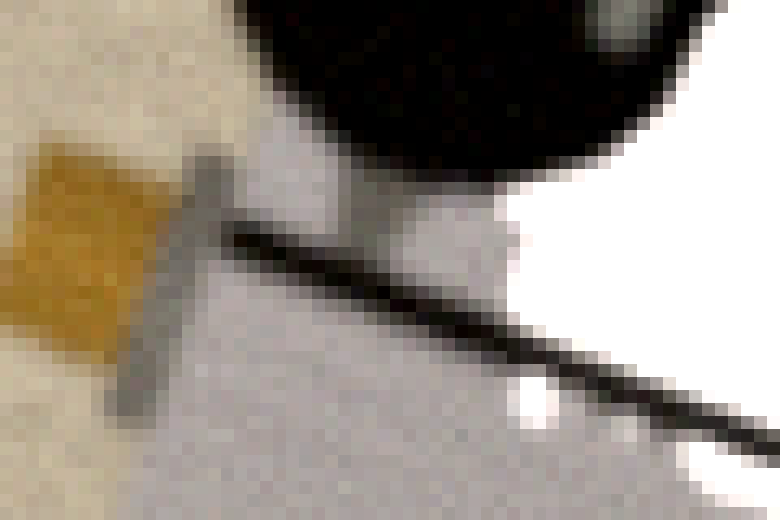

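```bash
python3 - <<'E'
from h import *
S=np.array([.5745,.1393]);E=np.array([.5243,.27]);u=(E-S)/np.linalg.norm(E-S);n=np.array([u[1],-u[0]])
for p in((392.5,354.0),(392.5,355)):
  for z in(.051,.053,.055):
    w=atz('scene',p,z)[:2]-S; print(p,z,w@u*1e3,w@n*1e3)
st=bot.state();print((st['tool_pos'][:2]-S)@n*1e3)
E
```

```text
(392.5, 354.0) 0.051 14.435882799749233 -2.8513688398463044
(392.5, 354.0) 0.053 14.415710367785158 -2.0152257948317662
(392.5, 354.0) 0.055 14.395537935821082 -1.179082749817228
(392.5, 355) 0.051 14.887625684445261 -1.4456855227039187
(392.5, 355) 0.053 14.865936374663582 -0.6142625295476826
(392.5, 355) 0.055 14.844247064881927 0.21716046360856395
-0.2256323933501102
```

The tip shows at (392.5, 354.5), just at the seam's near edge, with its centre about 1 mm to the base side of the seam. I'll correct by +0.7 mm in tool x and carry on.

Emit:
move_arm:
  travel:
    - [0.0003, -0.002, 0]
    - [0.0004, -0.002, 0]
    - [0, -0.002, 0]
    - [0, -0.002, 0]
    - [0, -0.002, 0]
  spin: [0, 0, 0, 0, 0]
  grip: [0, 0, 0, 0, 0]

```text
t: 9.45
tool_pos: [0.566, 0.1627, 0.1478]
ee_rot: [-180.0, 0.0, 21.0]
contact_force: [0.1, 0.2, -0.2]
width: 0.248
```

Emit:
move_arm:
  travel:
    - [0, -0.002, 0]
    - [0, -0.002, 0]
    - [0, -0.002, 0]
    - [0, -0.002, 0]
    - [0, -0.002, 0]
  spin: [0, 0, 0, 0, 0]
  grip: [0, 0, 0, 0, 0]

```text
t: 9.95
tool_pos: [0.5624, 0.172, 0.1478]
ee_rot: [180.0, 0.0, 21.0]
contact_force: [-0.3, -0.7, -0.8]
width: 0.242
```

Emit:
move_arm:
  travel:
    - [0, -0.002, 0]
    - [0, -0.002, 0]
    - [0, -0.002, 0]
    - [0, -0.002, 0]
    - [0, -0.002, 0]
  spin: [0, 0, 0, 0, 0]
  grip: [0, 0, 0, 0, 0]

```text
t: 10.45
tool_pos: [0.5589, 0.1813, 0.1478]
ee_rot: [180.0, 0.0, 21.0]
contact_force: [-0.5, 1.2, -1.4]
width: 0.238
```

Emit:
move_arm:
  travel:
    - [0, -0.002, 0]
    - [0, -0.002, 0]
    - [0, -0.002, 0]
    - [0, -0.002, 0]
    - [0, -0.002, 0]
  spin: [0, 0, 0, 0, 0]
  grip: [0, 0, 0, 0, 0]

```text
t: 10.95
tool_pos: [0.5553, 0.1907, 0.1478]
ee_rot: [180.0, -0.0, 21.0]
contact_force: [0.4, 0.1, -1.0]
width: 0.242
```

```bash
python3 chk.py pics/z9.png
```

```text
11.0 [0.5551 0.1911 0.1478] [-179.98   -0.     20.99] [ 0.4 -0.2 -1.6] along 55.3 toolx err 0.49 tip px 420.0604057220771 366.77953271848946
crop tip 365.0436514986941 281.51579446640517
```

View pics/z9.png

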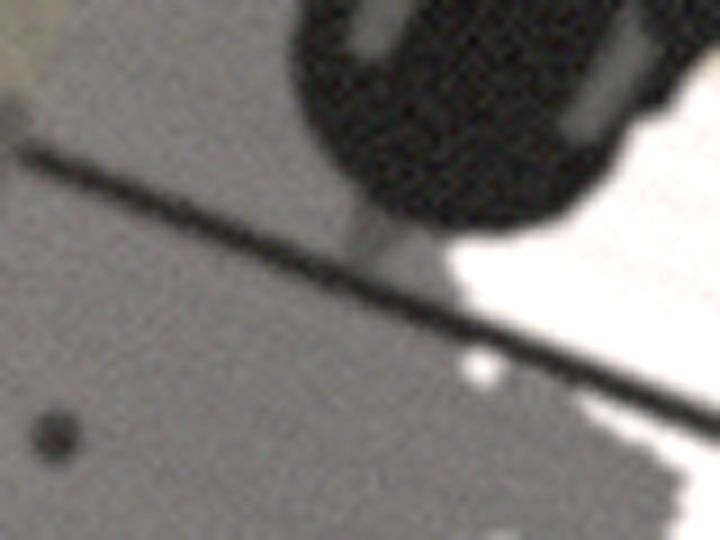

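Emit:
move_arm:
  travel:
    - [0.0003, -0.002, 0]
    - [0.0002, -0.002, 0]
    - [0, -0.002, 0]
    - [0, -0.002, 0]
    - [0, -0.002, 0]
  spin: [0, 0, 0, 0, 0]
  grip: [0, 0, 0, 0, 0]

```text
t: 11.5
tool_pos: [0.5522, 0.2002, 0.1478]
ee_rot: [-180.0, -0.0, 21.0]
contact_force: [0.1, 0.7, -0.4]
width: 0.241
```

Emit:
move_arm:
  travel:
    - [0, -0.002, 0]
    - [0, -0.002, 0]
    - [0, -0.002, 0]
    - [0, -0.002, 0]
    - [0, -0.002, 0]
  spin: [0, 0, 0, 0, 0]
  grip: [0, 0, 0, 0, 0]

```text
t: 12.0
tool_pos: [0.5486, 0.2095, 0.1478]
ee_rot: [180.0, 0.0, 21.0]
contact_force: [-0.1, -0.0, -1.6]
width: 0.246
```

Emit:
move_arm:
  travel:
    - [0, -0.002, 0]
    - [0, -0.002, 0]
    - [0, -0.002, 0]
    - [0, -0.002, 0]
    - [0, -0.002, 0]
  spin: [0, 0, 0, 0, 0]
  grip: [0, 0, 0, 0, 0]

```text
t: 12.5
tool_pos: [0.545, 0.2189, 0.1478]
ee_rot: [-180.0, 0.0, 21.0]
contact_force: [-0.5, -0.5, -0.5]
width: 0.244
```

Emit:
move_arm:
  travel:
    - [0, -0.002, 0]
    - [0, -0.002, 0]
    - [0, -0.002, 0]
    - [0, -0.002, 0]
    - [0, -0.002, 0]
  spin: [0, 0, 0, 0, 0]
  grip: [0, 0, 0, 0, 0]

```text
t: 13.0
tool_pos: [0.5415, 0.2282, 0.1478]
ee_rot: [180.0, 0.0, 21.0]
contact_force: [-1.0, -0.2, -1.7]
width: 0.243
```

```bash
python3 chk.py pics/z10.png
```

```text
13.05 [0.5413 0.2287 0.1478] [-179.98   -0.     20.99] [-0.4 -0.2 -0.8] along 95.4 toolx err 1.05 tip px 448.2179494902724 378.4199647650991
crop tip 366.46154541245176 278.279682885892
```

View pics/z10.png

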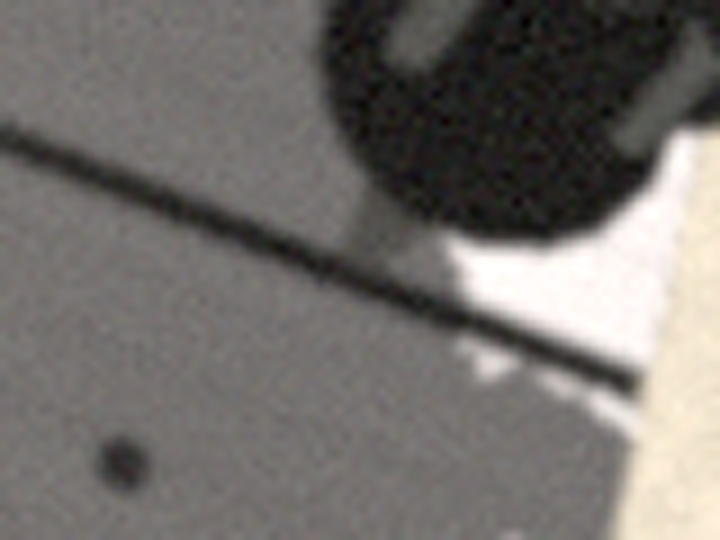

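The tip now meets the seam line in the image, at crop (360,272) with the seam centre at 278. Continuing to the far end.

Emit:
move_arm:
  travel:
    - [0, -0.002, 0]
    - [0, -0.002, 0]
    - [0, -0.002, 0]
    - [0, -0.002, 0]
    - [0, -0.002, 0]
  spin: [0, 0, 0, 0, 0]
  grip: [0, 0, 0, 0, 0]

```text
t: 13.55
tool_pos: [0.5379, 0.2376, 0.1478]
ee_rot: [-180.0, 0.0, 21.0]
contact_force: [-0.6, -0.4, -0.6]
width: 0.242
```

Emit:
move_arm:
  travel:
    - [0, -0.002, 0]
    - [0, -0.002, 0]
    - [0, -0.002, 0]
    - [0, -0.002, 0]
    - [0, -0.002, 0]
  spin: [0, 0, 0, 0, 0]
  grip: [0, 0, 0, 0, 0]

```text
t: 14.05
tool_pos: [0.5343, 0.2469, 0.1478]
ee_rot: [-180.0, 0.0, 21.0]
contact_force: [-0.2, -0.3, -0.2]
width: 0.241
```

Emit:
move_arm:
  travel:
    - [0, -0.002, 0]
    - [0, -0.002, 0]
    - [0, -0.002, 0]
    - [0, -0.002, 0]
    - [0, -0.002, 0]
  spin: [0, 0, 0, 0, 0]
  grip: [0, 0, 0, 0, 0]

```text
t: 14.55
tool_pos: [0.5307, 0.2562, 0.1478]
ee_rot: [-180.0, 0.0, 21.0]
contact_force: [-1.0, -0.2, -1.1]
width: 0.241
```

Emit:
move_arm:
  travel:
    - [0, -0.002, 0]
    - [0, -0.002, 0]
    - [0, -0.002, 0]
    - [0, -0.002, 0]
    - [0, -0.002, 0]
  spin: [0, 0, 0, 0, 0]
  grip: [0, 0, 0, 0, 0]

```text
t: 15.05
tool_pos: [0.5271, 0.2656, 0.1478]
ee_rot: [-180.0, 0.0, 21.0]
contact_force: [-0.1, 0.1, -0.5]
width: 0.242
```

```bash
python3 chk.py pics/z11.png
```

```text
15.1 [0.5269 0.266  0.1478] [-179.98   -0.     20.99] [-1.1  0.1 -1.6] along 135.4 toolx err 1.05 tip px 477.27958060032813 389.9849731988354
crop tip 367.0162254029532 283.36475878951865
```

View pics/z11.png

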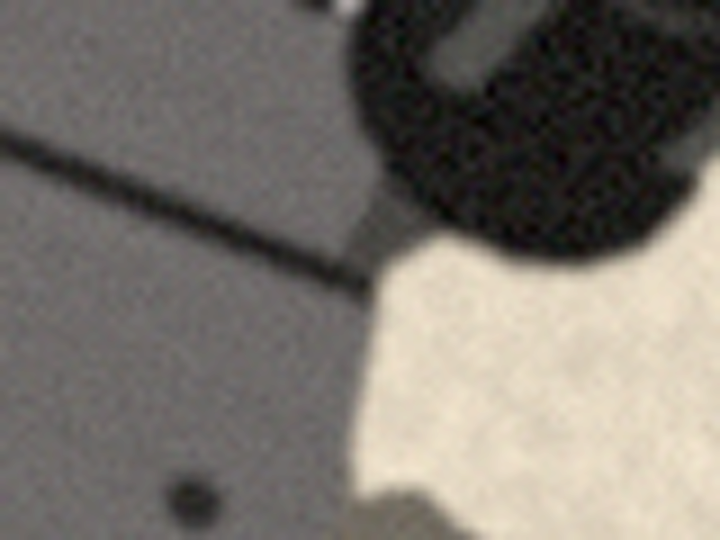

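Emit:
move_arm:
  travel:
    - [0, -0.002, 0]
    - [0, -0.002, 0]
    - [0, -0.002, 0]
    - [0, -0.002, 0]
    - [0, -0.002, 0]
  spin: [0, 0, 0, 0, 0]
  grip: [0, 0, 0, 0, 0]

```text
t: 15.6
tool_pos: [0.5235, 0.2749, 0.1478]
ee_rot: [-180.0, 0.0, 21.0]
contact_force: [-0.2, -1.0, -1.6]
width: 0.243
```

```bash
python3 chk.py pics/z12.png; python3 go.py .5722 -.2358 .25
```

```text
15.65 [0.5234 0.2754 0.1478] [-179.98    0.     20.99] [ 0.1  0.1 -2. ] along 145.4 toolx err 1.05 tip px 484.6627763011056 392.93313601235695
crop tip 370.4649867099506 282.8982241112126
15.65 [0.5234 0.2754 0.1478] [-179.98    0.     20.99] F [ 0.1  0.1 -2. ] w 0.249
tool d [-0.1375  0.4947 -0.1024]
```

View pics/z12.png

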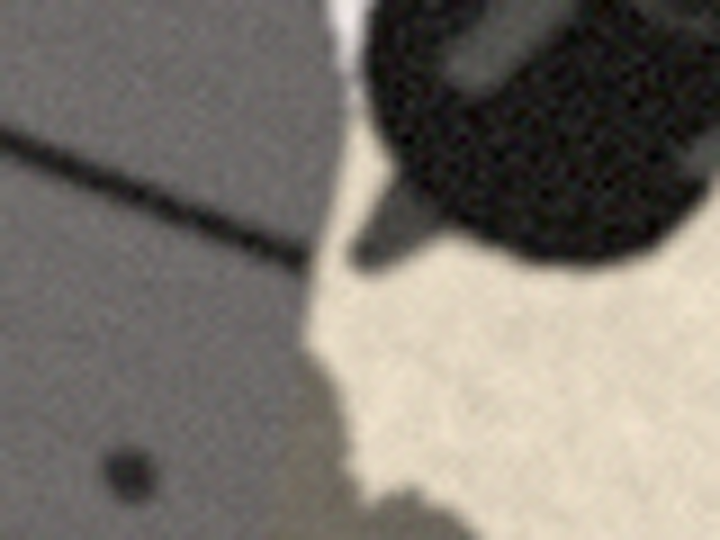

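```bash
python3 - <<'E'
from h import *
im=np.mean([bot.capture('scene').astype(float) for _ in range(3)],0)
P=bot.state()['tool_pos'];print(P)
x0,y0=450,340
c=np.clip((im[y0:y0+70,x0:x0+75])*1.6,0,255).astype(np.uint8)
b=cv2.resize(c,None,fx=8,fy=8,interpolation=cv2.INTER_CUBIC)
def draw(O,col):
  th=np.linspace(0,2*np.pi,60)
  for dz,r in((-.038,.024),(-.032,.024),(-.113,.002)):
    p=proj('scene',np.c_[O[0]+r*np.cos(th),O[1]+r*np.sin(th),np.full(60,O[2]+dz)])
    cv2.polylines(b,[(((p-[x0,y0]+.5)*8)).astype(np.int32)],True,col,1)
draw(P+[0,0,.0183],(0,0,255)); 
S=np.array([.5745,.1393,.05]);E=np.array([.5243,.27,.05])
p=proj('scene',[S,E]); cv2.line(b,*[tuple(int(v) for v in (q-[x0,y0]+.5)*8) for q in p],(0,255,0),1)
cv2.imwrite('pics/z13.png',b)
E
```

```text
[0.52359597 0.27476774 0.14778784]
```

View pics/z13.png

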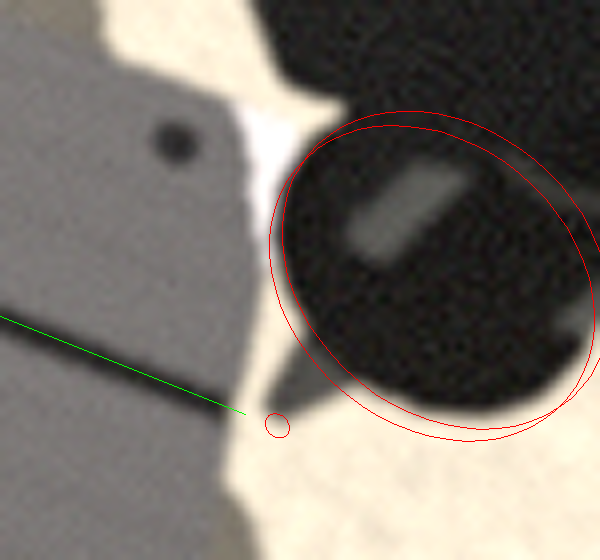

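```bash
cat > sty.py <<'E'
from h import *
from scipy.optimize import least_squares
im=np.mean([bot.capture('scene').astype(float) for _ in range(3)],0).mean(2).astype(np.float32)
P=bot.state()['tool_pos']; print(P)
O0=P+[0,0,.0183]
def circ(O,dz,r):
    th=np.linspace(0,2*np.pi,180,endpoint=False)
    return proj('scene',np.c_[O[0]+r*np.cos(th),O[1]+r*np.sin(th),np.full(180,O[2]+dz)])
def outline(O): # hull of both collar circles
    return cv2.convexHull(np.vstack([circ(O,-.038,.024),circ(O,-.032,.024)]).astype(np.float32))[:,0]
c=proj('scene',[O0-[0,0,.035]])[0]
pts=[]
for a in np.radians(np.r_[np.arange(65,108,4),np.arange(128,132,4),np.arange(148,190,4)]):
    d=np.array([np.cos(a),np.sin(a)]);r=np.arange(12,24,.1);q=(c+r[:,None]*d).astype(np.float32)
    g=cv2.remap(im,q[:,0],q[:,1],cv2.INTER_LINEAR).ravel(); g=cv2.GaussianBlur(g[:,None],(1,9),0).ravel()
    i=np.where(g>62)[0]
    if len(i): pts.append(q[i[0]])
pts=np.array(pts)
def res(x):
    h=outline(O0+x).astype(np.float32)
    return np.array([cv2.pointPolygonTest(h.reshape(-1,1,2),tuple(map(float,p)),True) for p in pts])
r=least_squares(res,[0,0,0],diff_step=1e-3,x_scale=.001)
print('free',r.x*1e3,np.abs(r.fun).max(), 'tip px', proj('scene',[O0+r.x-[0,0,.113]]))
for dz in(-.002,0,.002,.004):
    r=least_squares(lambda y:res([y[0],y[1],dz]),[1e-4,1e-4],x_scale=.001)
    print(dz,r.x*1e3,np.sqrt((r.fun**2).mean()),'tip px',proj('scene',[O0+[*r.x,dz]-[0,0,.113]]))
print(pts.round(1).tolist())
E
python3 sty.py
```

```text
[0.52366524 0.27455186 0.14776062]
free [-48.10200628   4.71837454 -93.14209335] 4.010706854354044 tip px [[484.78510825 389.90714274]]
-0.002 [-3.93588488 -1.5704448 ] 1.172278155630214 tip px [[484.11355042 390.16557525]]
0 [-2.74781232 -1.31316368] 1.2665206594329297 tip px [[484.2608145 390.4953992]]
0.002 [-1.78314997 -1.68844594] 1.229487541465252 tip px [[484.09426771 390.37685572]]
0.004 [-0.61812469 -1.73610535] 1.2850164649733944 tip px [[484.05607703 390.53758883]]
[[512.0, 390.3999938964844], [510.70001220703125, 390.70001220703125], [509.3999938964844, 390.8999938964844], [508.1000061035156, 391.0], [506.79998779296875, 390.79998779296875], [505.6000061035156, 390.70001220703125], [504.3999938964844, 390.70001220703125], [503.20001220703125, 390.70001220703125], [502.0, 390.3999938964844], [500.8999938964844, 389.8999938964844], [499.79998779296875, 389.5], [493.3999938964844, 387.1000061035156], [485.3999938964844, 385.20001220703125], [486.79998779296875, 382.70001220703125], [487.3999938964844, 381.0], [487.29998779296875, 379.6000061035156], [486.79998779296875, 378.5], [486.20001220703125, 377.29998779296875], [485.6000061035156, 376.1000061035156], [484.8999938964844, 374.8999938964844], [484.5, 373.5], [484.20001220703125, 372.1000061035156], [483.8999938964844, 370.70001220703125]]
```

The tip image sits about 2.4 px from where the TCP predicts. That could be a sideways offset of the stylus in the pads, or a height error. Spinning the tool half a turn in place, clear of the case, will separate the two.

```bash
python3 - <<'E'
from h import *
print(bot.state()['joint_positions'].round(1))
im=np.mean([bot.capture('scene').astype(float) for _ in range(4)],0)
np.save('rA.npy',im)
np.set_printoptions(linewidth=200)
print(bot.state()['tool_pos'])
print(im[380:396,474:500].mean(2).round().astype(int))
E
```

```text
[ -28.6   30.5   -4.7  113.3    4.1   36.3 -105. ]
[0.52368658 0.27463469 0.14778473]
[[ 74  76  75  74  74  75  75  95 125 145 151 147 125  78  35  19  21  18  23  16  19  21  20  19  17  17]
 [ 76  75  74  76  73  74  78 101 131 146 148 142 118  78  38  21  14  15  21  20  15  19  19  19  19  17]
 [ 76  76  75  74  77  73  82 109 139 150 145 132  99  60  35  21  20  22  14  18  18  19  23  15  17  17]
 [ 75  76  75  73  74  73  83 115 143 150 139 115  79  50  42  39  28  21  18  23  17  19  12  19  23  15]
 [ 74  74  74  75  74  77  90 121 143 145 128  94  60  49  48  45  36  27  25  18  18  20  22  19  17  15]
 [ 74  73  75  74  74  77  95 126 143 135 107  72  51  50  48  50  44  39  28  24  14  16  18  20  20  24]
 [ 72  73  74  74  74  77 103 134 141 123  88  56  51  49  51  52  49  45  38  32  28  23  15  16  17  14]
 [ 59  68  72  73  72  85 114 138 135 107  68  48  47  49  50  52  52  50  54  58  56  44  28  21  18  18]
 [ 38  53  55  60  67  93 122 138 122  86  57  48  49  52  51  53  58  71  86  99  98  87  67  46  29  19]
 [ 24  28  33  43  64  96 130 135 106  69  46  47  51  51  58  70  87 105 120 131 135 124 108  89  73  57]
 [ 34  29  21  32  64 110 138 137 104  65  49  48  56  68  87 103 121 136 143 150 148 145 138 129 120 104]
 [ 50  43  35  37  74 119 144 144 122  90  70  68  82 104 121 134 144 151 151 154 152 150 148 148 143 136]
 [ 71  61  55  51  82 124 146 148 141 124 106 107 118 134 142 148 152 152 152 153 152 152 148 149 150 150]
 [ 76  71  68  67  89 123 144 152 150 146 137 135 142 147 150 152 153 154 155 153 153 148 150 150 151 149]
 [ 75  73  74  77  98 128 144 145 153 152 149 150 147 150 148 151 151 151 151 151 151 149 149 148 151 152]
 [ 77  78  76  80 107 136 148 149 152 153 152 149 147 148 151 149 150 148 151 150 151 148 148 149 147 151]]
```

Emit:
move_arm:
  travel:
    - [0, 0, 0]
    - [0, 0, 0]
    - [0, 0, 0]
    - [0, 0, 0]
    - [0, 0, 0]
  spin: [-0.14, -0.14, -0.14, -0.14, -0.14]
  grip: [0, 0, 0, 0, 0]

```text
t: 16.65
tool_pos: [0.5237, 0.2746, 0.1478]
ee_rot: [180.0, 0.0, 61.4]
contact_force: [0.0, 0.1, -1.4]
width: 0.244
```

Emit:
move_arm:
  travel:
    - [0, 0, 0]
    - [0, 0, 0]
    - [0, 0, 0]
    - [0, 0, 0]
    - [0, 0, 0]
  spin: [-0.14, -0.14, -0.14, -0.14, -0.14]
  grip: [0, 0, 0, 0, 0]

```text
t: 17.15
tool_pos: [0.5238, 0.2745, 0.1478]
ee_rot: [180.0, 0.0, 101.5]
contact_force: [-0.5, -0.8, -0.9]
width: 0.24
```

Emit:
move_arm:
  travel:
    - [0, 0, 0]
    - [0, 0, 0]
    - [0, 0, 0]
    - [0, 0, 0]
    - [0, 0, 0]
  spin: [-0.14, -0.14, -0.14, -0.14, -0.14]
  grip: [0, 0, 0, 0, 0]

```text
t: 17.65
tool_pos: [0.5238, 0.2743, 0.1477]
ee_rot: [-180.0, 0.0, 141.6]
contact_force: [-0.5, 0.2, -0.6]
width: 0.241
```

Emit:
move_arm:
  travel:
    - [0, 0, 0]
    - [0, 0, 0]
    - [0, 0, 0]
    - [0, 0, 0]
    - [0, 0, 0]
  spin: [-0.14, -0.14, -0.14, -0.14, -0.14]
  grip: [0, 0, 0, 0, 0]

```text
t: 18.15
tool_pos: [0.5239, 0.2743, 0.1477]
ee_rot: [-180.0, 0.0, -178.3]
contact_force: [-0.8, 0.1, -1.6]
width: 0.241
```

```bash
python3 - <<'E'
from h import *
im=np.mean([bot.capture('scene').astype(float) for _ in range(4)],0)
np.save('rB.npy',im)
np.set_printoptions(linewidth=200)
st=bot.state();P=st['tool_pos'];print(st['t'],P,st['ee_rot'],st['joint_positions'].round(1),proj('scene',[P-[0,0,.0947]]))
print(im[380:400,474:500].mean(2).round().astype(int))
A=np.load('rA.npy')
f=lambda m:cv2.resize(np.clip(m[345:405,460:507]*1.6,0,255).astype(np.uint8),None,fx=8,fy=8,interpolation=cv2.INTER_CUBIC)
cv2.imwrite('pics/z14.png',np.hstack([f(A),f(im)]))
E
```

```text
18.35 [0.52373574 0.2743923  0.14759178] [-1.79993574e+02 -2.07915572e-02 -1.78813288e+02] [  1.   38.5 -48.  112.   39.   47.2  22.2] [[483.82864148 392.65470748]]
[[157 155 154 154 161 169 170 164 146 118  80  39  18  20  23  24  20  22  24  22  18  23  18  22  21  22]
 [128 126 125 126 142 158 167 165 151 133  99  56  23  16  20  22  25  20  22  20  17  22  22  18  20  21]
 [ 94  92  91  92 109 133 147 155 153 147 120  74  31  25  22  19  20  20  19  18  20  16  21  18  21  24]
 [ 76  75  77  77  85  97 115 138 153 151 131  83  38  16  17  19  22  22  23  22  21  25  21  20  19  21]
 [ 77  76  76  75  77  78  95 126 150 150 133  88  42  24  22  23  22  22  18  23  21  21  22  17  16  22]
 [ 79  78  78  77  76  78  98 128 147 145 118  78  43  31  22  20  20  23  21  23  23  23  22  24  20  22]
 [ 74  75  78  76  75  81 106 138 146 130  98  63  47  38  32  25  19  22  19  20  18  23  19  17  20  24]
 [ 63  70  71  75  75  85 114 142 141 113  77  56  49  46  42  34  22  24  18  20  22  19  21  21  19  21]
 [ 41  54  61  64  71  92 127 142 128  93  61  52  52  51  47  42  28  24  18  
[... 505 characters left out ...]
  90 106 126 140 149 157 157 157 152 138 118  95  81  71]
 [ 78  78  76  78 100 127 129 108  86  78  90 108 124 136 147 153 155 156 157 157 154 151 144 133 127 124]
 [ 78  77  78  85 109 139 146 135 123 120 125 135 145 150 152 154 154 152 153 154 155 153 150 149 150 150]
 [ 76  78  76  85 116 147 156 152 147 145 148 149 151 151 152 154 154 153 153 152 152 154 152 152 154 154]
 [ 78  75  78  90 120 146 156 157 155 152 153 150 149 148 153 156 156 154 151 150 154 154 156 152 153 153]
 [ 76  77  78  96 127 148 157 159 156 153 152 152 150 151 151 156 156 155 152 149 152 155 154 154 152 149]
 [ 77  74  81 103 134 153 158 156 156 153 151 151 153 150 151 153 154 155 150 152 152 152 155 152 151 148]]
```

View pics/z14.png

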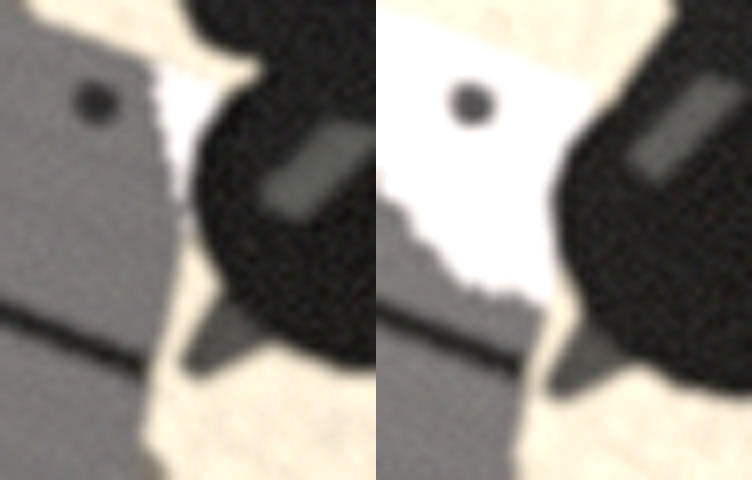

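```bash
cat > rot.py <<'E'
from h import *
a=np.array([484.3,390.3])
for sh in((-1.6,2.5),(-1.4,2.4),(-1.8,2.6)):
    for z in (.053,):
        w0=atz('scene',a,z)[:2]; w1=atz('scene',a+sh,z)[:2]; d=w1-w0
        R2=lambda t:np.array([[np.cos(t),-np.sin(t)],[np.sin(t),np.cos(t)]])
        yA,yB=np.radians(21),np.radians(181.2)
        offA=np.linalg.solve(R2(yB-yA)-np.eye(2),d) # world offset at A
        n=np.array([np.cos(yA),np.sin(yA)]);u=np.array([-n[1],n[0]])
        c=w0-offA
        print(sh,'d mm',d*1e3,'off along toolx',offA@n*1e3,'along seam',offA@u*1e3,'cam-centre',c)
E
python3 rot.py; python3 - <<'E'
import numpy as np,cv2
A=np.load('rA.npy').mean(2).astype(np.float32);B=np.load('rB.npy').mean(2).astype(np.float32)
t=A[386:396,481:488]; k=8
T=cv2.resize(t,None,fx=k,fy=k,interpolation=cv2.INTER_CUBIC); S=cv2.resize(B[382:402,476:494],None,fx=k,fy=k,interpolation=cv2.INTER_CUBIC)
m=cv2.matchTemplate(S,T,cv2.TM_CCOEFF_NORMED);_,v,_,l=cv2.minMaxLoc(m);print(v,476+l[0]/k-481,382+l[1]/k-386)
E
```

```text
(-1.6, 2.5) d mm [4.3895978  0.25244533] off along toolx -2.210963430956732 along seam 0.30320048636123625 cam-centre [0.52279848 0.27364821]
(-1.4, 2.4) d mm [4.08658918 0.37477624] off along toolx -2.071999796204843 along seam 0.21266320343278677 cam-centre [0.5226363  0.27368293]
(-1.8, 2.6) d mm [4.69252427 0.1301522 ] off along toolx -2.349889843206238 along seam 0.393710922844826 cam-centre [0.52296062 0.2736135 ]
0.9904410243034363 -1.375 2.75
```

The half turn gives a clear answer: the stylus sits 2.2 mm toward −x of the tool in the pads. So the first pass ran about 2–3.5 mm off the seam's centre on the base side. There's plenty of time (18 of 72 s), so I'll turn back and redo the whole scan from the port end with this corrected.

Emit:
move_arm:
  travel:
    - [0, 0, -0.004]
    - [0, 0, -0.006]
    - [0, 0, -0.006]
    - [0, 0, -0.004]
    - [0, 0, 0]
  spin: [0.14, 0.14, 0.14, 0.14, 0.14]
  grip: [0, 0, 0, 0, 0]

```text
t: 18.85
tool_pos: [0.524, 0.2751, 0.1687]
ee_rot: [179.9, 0.0, 140.8]
contact_force: [-0.2, 0.5, -0.8]
width: 0.236
```

Emit:
move_arm:
  travel:
    - [0, 0, 0]
    - [0, 0, 0]
    - [0, 0, 0]
    - [0, 0, 0]
    - [0, 0, 0]
  spin: [0.14, 0.14, 0.14, 0.14, 0.14]
  grip: [0, 0, 0, 0, 0]

```text
t: 19.35
tool_pos: [0.5236, 0.2749, 0.1681]
ee_rot: [180.0, 0.0, 100.7]
contact_force: [-0.2, 0.0, -1.3]
width: 0.244
```

Emit:
move_arm:
  travel:
    - [0, 0, 0]
    - [0, 0, 0]
    - [0, 0, 0]
    - [0, 0, 0]
    - [0, 0, 0]
  spin: [0.14, 0.14, 0.14, 0.14, 0.14]
  grip: [0, 0, 0, 0, 0]

```text
t: 19.85
tool_pos: [0.5236, 0.2751, 0.1682]
ee_rot: [180.0, -0.0, 60.6]
contact_force: [0.3, -0.7, -0.8]
width: 0.244
```

Emit:
move_arm:
  travel:
    - [0, 0, 0]
    - [0, 0, 0]
    - [0, 0, 0]
    - [0, 0, 0]
    - [0, 0, 0]
  spin: [0.14, 0.14, 0.14, 0.14, 0.14]
  grip: [0, 0, 0, 0, 0]

```text
t: 20.35
tool_pos: [0.5235, 0.2751, 0.1682]
ee_rot: [-180.0, -0.0, 20.5]
contact_force: [1.4, 0.3, -0.7]
width: 0.24
```

Emit:
move_arm:
  travel:
    - [0.002, 0.015, 0]
    - [0, 0.035, 0]
    - [0, 0.04, 0]
    - [0, 0.04, 0]
    - [0, 0.021, 0]
  spin: [0, 0, 0, 0, 0]
  grip: [0, 0, 0, 0, 0]

```text
t: 20.85
tool_pos: [0.5812, 0.1282, 0.168]
ee_rot: [179.8, 0.0, 20.7]
contact_force: [-0.4, -0.5, -0.9]
width: 0.238
```

Emit:
move_arm:
  travel:
    - [0, 0, 0]
    - [0, 0, 0.01]
    - [0, 0, 0.005]
    - [0, 0, 0]
    - [0, 0, 0]
  spin: [0, 0, 0, 0, 0]
  grip: [0, 0, 0, 0, 0]

```text
t: 21.35
tool_pos: [0.5788, 0.1358, 0.1523]
ee_rot: [-180.0, 0.0, 21.1]
contact_force: [-0.7, -1.0, -1.6]
width: 0.242
```

```bash
python3 chk.py pics/z15.png
```

```text
21.4 [0.5791 0.1356 0.1526] [-1.7997e+02  2.0000e-02  2.1080e+01] [ 0.8  0.2 -0.8] along -5.1 toolx err 3.0 tip px 378.6690049843419 350.5972328323262
crop tip 370.52104485907694 279.8750954909358
```

View pics/z15.png

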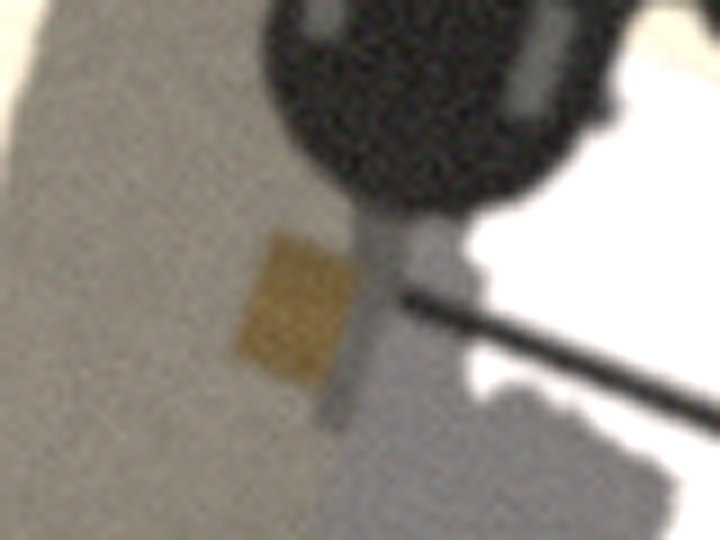

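Emit:
move_arm:
  travel:
    - [0, 0, 0.0025]
    - [0, 0, 0.002]
    - [0, 0, 0]
    - [0, -0.001, 0]
    - [0, -0.002, 0]
  spin: [0, 0, 0, 0, 0]
  grip: [0, 0, 0, 0, 0]

```text
t: 21.9
tool_pos: [0.5785, 0.1371, 0.1483]
ee_rot: [180.0, -0.0, 20.9]
contact_force: [-0.0, -0.5, -0.5]
width: 0.24
```

Emit:
move_arm:
  travel:
    - [0, -0.002, 0]
    - [0, -0.002, 0]
    - [0, -0.002, 0]
    - [0, -0.002, 0]
    - [0, -0.002, 0]
  spin: [0, 0, 0, 0, 0]
  grip: [0, 0, 0, 0, 0]

```text
t: 22.4
tool_pos: [0.5748, 0.1468, 0.1483]
ee_rot: [-180.0, -0.0, 21.0]
contact_force: [-0.3, -0.1, -1.3]
width: 0.244
```

```bash
python3 chk.py pics/z16.png
```

```text
22.45 [0.5746 0.1473 0.1483] [-179.98   -0.     21.  ] [ 0.8  0.4 -1.3] along 7.4 toolx err 2.98 tip px 386.7355032834752 355.08803705122335
crop tip 371.119529551277 275.2923334610102
```

View pics/z16.png

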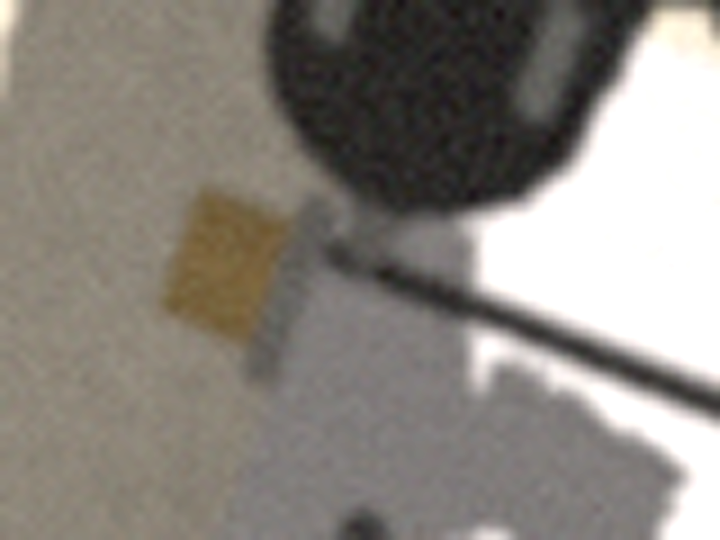

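Emit:
move_arm:
  travel:
    - [0.0002, -0.002, 0]
    - [0.0002, -0.002, 0]
    - [0, -0.002, 0]
    - [0, -0.002, 0]
    - [0, -0.002, 0]
  spin: [0, 0, 0, 0, 0]
  grip: [0, 0, 0, 0, 0]

```text
t: 22.95
tool_pos: [0.5716, 0.1563, 0.1483]
ee_rot: [-180.0, 0.0, 21.0]
contact_force: [0.3, -0.3, -0.8]
width: 0.241
```

```bash
cat > big.py <<'E'
import sys
from h import *
im=np.mean([bot.capture('scene').astype(float) for _ in range(2)],0)
st=bot.state();P=st['tool_pos'];n=np.array([np.cos(np.radians(21)),np.sin(np.radians(21))]);u=np.array([-n[1],n[0]])
d=P[:2]-[.5745,.1393];print(st['t'],P.round(4),'along',d@u*1e3,'x',d@n*1e3)
tip=P-[0,0,.0947]; tip[:2]+=-.0022*n
b=proj('scene',[tip])[0]; x0,y0=int(b[0])-20,int(b[1])-16
k=16;c=np.clip((im[y0:y0+32,x0:x0+40]-10)*2.2,0,255).astype(np.uint8)
o=cv2.resize(c,None,fx=k,fy=k,interpolation=cv2.INTER_CUBIC)
th=np.linspace(0,6.28,40)
q=proj('scene',np.c_[tip[0]+.002*np.cos(th),tip[1]+.002*np.sin(th),np.full(40,tip[2])])
o2=o.copy();cv2.polylines(o2,[((q-[x0,y0]+.5)*k).astype(np.int32)],True,(0,0,255),1)
# desired: seam centre directly below, same height of tip
S=np.array([.5745,.1393]);w=S+u*(d@u)
for off in(-.003,0,.003):
  l=proj('scene',[[*(w-u*.02+n*off),.05],[*(w+u*.02+n*off),.05]]); l=((l-[x0,y0]+.5)*k).astype(int); cv2.line(o2,tuple(map(int,l[0])),tuple(map(int,l[1])),(0,255,0),1)
cv2.imwrite(sys.argv[1],o2); 
E
python3 big.py pics/z17.png
```

```text
23.05 [0.5715 0.1565 0.1483] along 17.186264681527312 x 3.3613970070330494
```

View pics/z17.png

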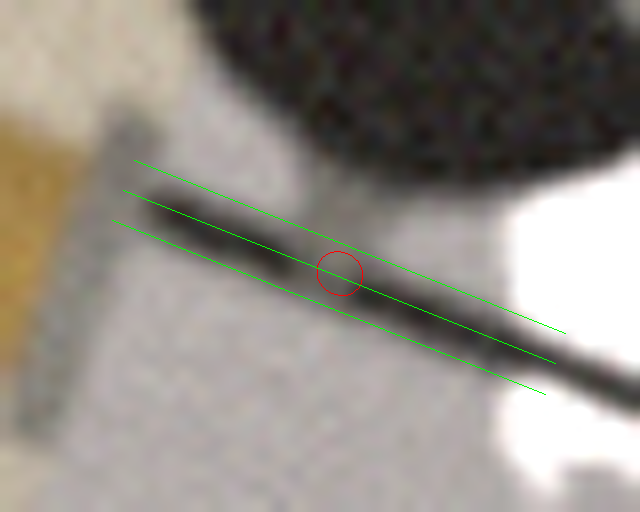

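The tip now visibly covers the seam: its end is at crop (325,265) with the seam centre at (325,272), a residual under 1 mm. Continuing at 20 mm/s.

Emit:
move_arm:
  travel:
    - [-0.0002, -0.002, 0]
    - [0, -0.002, 0]
    - [0, -0.002, 0]
    - [0, -0.002, 0]
    - [0, -0.002, 0]
  spin: [0, 0, 0, 0, 0]
  grip: [0, 0, 0, 0, 0]

```text
t: 23.55
tool_pos: [0.5678, 0.1655, 0.1483]
ee_rot: [-180.0, 0.0, 21.0]
contact_force: [0.2, 0.2, -0.6]
width: 0.243
```

Emit:
move_arm:
  travel:
    - [0, -0.002, 0]
    - [0, -0.002, 0]
    - [0, -0.002, 0]
    - [0, -0.002, 0]
    - [0, -0.002, 0]
  spin: [0, 0, 0, 0, 0]
  grip: [0, 0, 0, 0, 0]

```text
t: 24.05
tool_pos: [0.5643, 0.1748, 0.1483]
ee_rot: [180.0, 0.0, 21.0]
contact_force: [-0.7, 0.1, -1.1]
width: 0.24
```

Emit:
move_arm:
  travel:
    - [0, -0.002, 0]
    - [0, -0.002, 0]
    - [0, -0.002, 0]
    - [0, -0.002, 0]
    - [0, -0.002, 0]
  spin: [0, 0, 0, 0, 0]
  grip: [0, 0, 0, 0, 0]

```text
t: 24.55
tool_pos: [0.5607, 0.1841, 0.1483]
ee_rot: [-180.0, 0.0, 21.0]
contact_force: [0.2, -0.0, -1.6]
width: 0.247
```

Emit:
move_arm:
  travel:
    - [0, -0.002, 0]
    - [0, -0.002, 0]
    - [0, -0.002, 0]
    - [0, -0.002, 0]
    - [0, -0.002, 0]
  spin: [0, 0, 0, 0, 0]
  grip: [0, 0, 0, 0, 0]

```text
t: 25.05
tool_pos: [0.5571, 0.1935, 0.1483]
ee_rot: [-180.0, 0.0, 21.0]
contact_force: [0.5, -0.5, -0.5]
width: 0.242
```

Emit:
move_arm:
  travel:
    - [0, -0.002, 0]
    - [0, -0.002, 0]
    - [0, -0.002, 0]
    - [0, -0.002, 0]
    - [0, -0.002, 0]
  spin: [0, 0, 0, 0, 0]
  grip: [0, 0, 0, 0, 0]

```text
t: 25.55
tool_pos: [0.5535, 0.2028, 0.1483]
ee_rot: [180.0, 0.0, 21.0]
contact_force: [0.4, -1.1, -1.5]
width: 0.245
```

```bash
python3 big.py pics/z18.png
```

```text
25.65 [0.5534 0.2032 0.1483] along 67.18141020088414 x 3.224647949801065
```

View pics/z18.png

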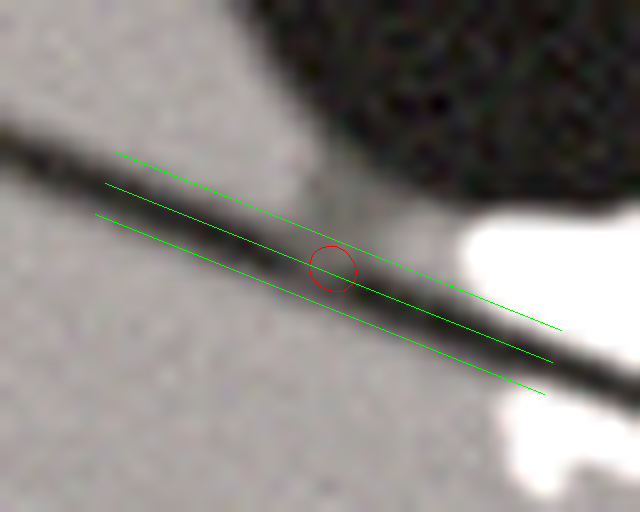

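Emit:
move_arm:
  travel:
    - [0, -0.002, 0]
    - [0, -0.002, 0]
    - [0, -0.002, 0]
    - [0, -0.002, 0]
    - [0, -0.002, 0]
  spin: [0, 0, 0, 0, 0]
  grip: [0, 0, 0, 0, 0]

```text
t: 26.15
tool_pos: [0.5499, 0.2122, 0.1483]
ee_rot: [-180.0, 0.0, 21.0]
contact_force: [-0.2, -0.2, -1.2]
width: 0.243
```

Emit:
move_arm:
  travel:
    - [0, -0.002, 0]
    - [0, -0.002, 0]
    - [0, -0.002, 0]
    - [0, -0.002, 0]
    - [0, -0.002, 0]
  spin: [0, 0, 0, 0, 0]
  grip: [0, 0, 0, 0, 0]

```text
t: 26.65
tool_pos: [0.5464, 0.2216, 0.1483]
ee_rot: [-180.0, 0.0, 21.0]
contact_force: [0.0, 0.0, -1.0]
width: 0.241
```

Emit:
move_arm:
  travel:
    - [0, -0.002, 0]
    - [0, -0.002, 0]
    - [0, -0.002, 0]
    - [0, -0.002, 0]
    - [0, -0.002, 0]
  spin: [0, 0, 0, 0, 0]
  grip: [0, 0, 0, 0, 0]

```text
t: 27.15
tool_pos: [0.5428, 0.2309, 0.1483]
ee_rot: [-180.0, -0.0, 21.0]
contact_force: [0.8, -0.3, -0.6]
width: 0.242
```

Emit:
move_arm:
  travel:
    - [0, -0.002, 0]
    - [0, -0.002, 0]
    - [0, -0.002, 0]
    - [0, -0.002, 0]
    - [0, -0.002, 0]
  spin: [0, 0, 0, 0, 0]
  grip: [0, 0, 0, 0, 0]

```text
t: 27.65
tool_pos: [0.5392, 0.2402, 0.1483]
ee_rot: [-180.0, 0.0, 21.0]
contact_force: [0.7, -0.5, -1.5]
width: 0.241
```

Emit:
move_arm:
  travel:
    - [0, -0.002, 0]
    - [0, -0.002, 0]
    - [0, -0.002, 0]
    - [0, -0.002, 0]
    - [0, -0.002, 0]
  spin: [0, 0, 0, 0, 0]
  grip: [0, 0, 0, 0, 0]

```text
t: 28.15
tool_pos: [0.5356, 0.2495, 0.1483]
ee_rot: [180.0, -0.0, 21.0]
contact_force: [-0.3, 0.0, -1.1]
width: 0.245
```

```bash
python3 big.py pics/z19.png
```

```text
28.25 [0.5355 0.2498 0.1483] along 117.17008798880372 x 3.2159864750308658
```

View pics/z19.png

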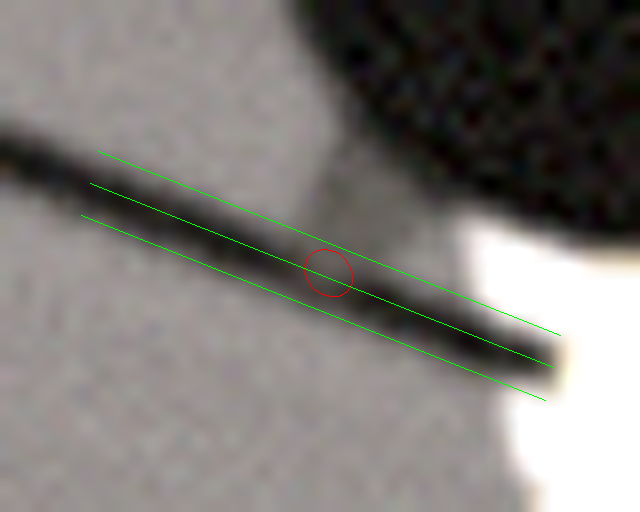

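The tip is still over the seam at crop (320,260). Finishing the last part.

Emit:
move_arm:
  travel:
    - [0, -0.002, 0]
    - [0, -0.002, 0]
    - [0, -0.002, 0]
    - [0, -0.002, 0]
    - [0, -0.002, 0]
  spin: [0, 0, 0, 0, 0]
  grip: [0, 0, 0, 0, 0]

```text
t: 28.75
tool_pos: [0.532, 0.2589, 0.1483]
ee_rot: [-180.0, 0.0, 21.0]
contact_force: [0.1, -0.5, -1.6]
width: 0.243
```

Emit:
move_arm:
  travel:
    - [0, -0.002, 0]
    - [0, -0.002, 0]
    - [0, -0.002, 0]
    - [0, -0.002, 0]
    - [0, -0.002, 0]
  spin: [0, 0, 0, 0, 0]
  grip: [0, 0, 0, 0, 0]

```text
t: 29.25
tool_pos: [0.5285, 0.2682, 0.1483]
ee_rot: [180.0, 0.0, 21.0]
contact_force: [0.8, -0.9, -1.2]
width: 0.243
```

Emit:
move_arm:
  travel:
    - [0, -0.002, 0]
    - [0, -0.002, 0]
    - [0, -0.002, 0]
    - [0, -0.002, 0]
    - [0, -0.002, 0]
  spin: [0, 0, 0, 0, 0]
  grip: [0, 0, 0, 0, 0]

```text
t: 29.75
tool_pos: [0.5249, 0.2776, 0.1483]
ee_rot: [-180.0, 0.0, 21.0]
contact_force: [-0.9, -0.6, -1.0]
width: 0.245
```

```bash
python3 chk.py pics/z20.png; python3 go.py .5745 -.2355 .25
```

```text
29.8 [0.5247 0.278  0.1483] [-179.98   -0.     20.99] [-0.1 -0.3 -1.7] along 147.4 toolx err 3.28 tip px 485.9290380468621 394.9518353570861
crop tip 372.86134242175893 283.066518213775
29.8 [0.5247 0.278  0.1483] [-179.98   -0.     20.99] F [-0.1 -0.3 -1.7] w 0.243
tool d [-0.1375  0.4972 -0.1019]
```

View pics/z20.png

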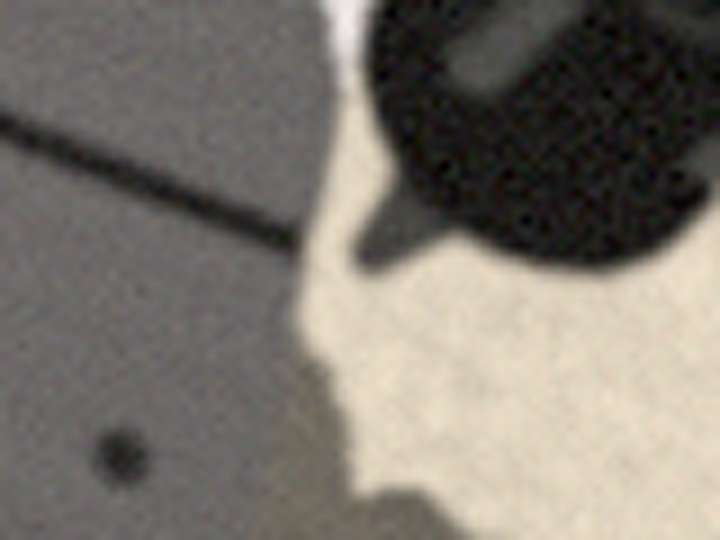

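The scan is complete: the tip passed the end along the seam's extension, at crop (367,258). Returning to the stand.

Emit:
move_arm:
  travel:
    - [0, 0, -0.015]
    - [0, 0, -0.025]
    - [0, 0, -0.03]
    - [0, 0, -0.025]
    - [0, 0.01, -0.007]
  spin: [0, 0, 0, 0, 0]
  grip: [0, 0, 0, 0, 0]

```text
t: 30.3
tool_pos: [0.5296, 0.2705, 0.2533]
ee_rot: [-179.9, -0.3, 21.1]
contact_force: [-0.1, 0.1, -0.5]
width: 0.244
```

Emit:
move_arm:
  travel:
    - [-0.006, 0.022, 0]
    - [-0.01, 0.036, 0]
    - [-0.01, 0.036, 0]
    - [-0.01, 0.036, 0]
    - [-0.01, 0.036, 0]
  spin: [0, 0, 0, 0, 0]
  grip: [0, 0, 0, 0, 0]

```text
t: 30.8
tool_pos: [0.5443, 0.0939, 0.2492]
ee_rot: [180.0, 0.1, 20.9]
contact_force: [0.8, -0.4, -1.0]
width: 0.242
```

Emit:
move_arm:
  travel:
    - [-0.01, 0.036, 0]
    - [-0.01, 0.036, 0]
    - [-0.01, 0.036, 0]
    - [-0.01, 0.036, 0]
    - [-0.01, 0.036, 0]
  spin: [0, 0, 0, 0, 0]
  grip: [0, 0, 0, 0, 0]

```text
t: 31.3
tool_pos: [0.5616, -0.0919, 0.2492]
ee_rot: [-180.0, 0.1, 20.9]
contact_force: [0.5, 0.5, -1.9]
width: 0.246
```

```bash
python3 go.py .5737 -.2356 .25
```

```text
31.3 [ 0.5616 -0.0919  0.2492] [-1.7998e+02  1.1000e-01  2.0920e+01] F [ 0.5  0.5 -1.9] w 0.246
tool d [-0.04    0.1386 -0.0008]
```

Emit:
move_arm:
  travel:
    - [-0.01, 0.036, 0]
    - [-0.01, 0.036, 0]
    - [-0.01, 0.03, 0]
    - [-0.006, 0.02, 0]
    - [0, 0, 0]
  spin: [0, 0, 0, 0, 0]
  grip: [0, 0, 0, 0, 0]

```text
t: 31.8
tool_pos: [0.5709, -0.2219, 0.2491]
ee_rot: [179.9, 0.2, 20.5]
contact_force: [-0.7, 0.4, -1.0]
width: 0.239
```

Emit:
move_arm:
  travel:
    - [0, 0, 0]
    - [0, 0, 0]
    - [0, 0, 0]
    - [0, 0, 0]
    - [0, 0, 0]
  spin: [0, 0, 0, 0, 0]
  grip: [0, 0, 0, 0, 0]

```text
t: 32.3
tool_pos: [0.5728, -0.2154, 0.2504]
ee_rot: [-180.0, -0.0, 21.0]
contact_force: [-0.1, -0.4, -2.0]
width: 0.242
```

```bash
python3 go.py .5737 -.2356 .205
```

```text
32.3 [ 0.5728 -0.2154  0.2504] [-1.7999e+02 -1.0000e-02  2.1040e+01] F [-0.1 -0.4 -2. ] w 0.242
tool d [-0.0065  0.0192  0.0454]
```

Emit:
move_arm:
  travel:
    - [-0.0065, 0.0192, 0.01]
    - [0, 0, 0.02]
    - [0, 0, 0.015]
    - [0, 0, 0]
    - [0, 0, 0]
  spin: [0, 0, 0, 0, 0]
  grip: [0, 0, 0, 0, 0]

```text
t: 32.8
tool_pos: [0.5735, -0.2356, 0.2051]
ee_rot: [-180.0, 0.0, 21.0]
contact_force: [-0.5, 0.2, -0.6]
width: 0.24
```

```bash
python3 go.py .5737 -.2356 .111; python3 - <<'E'
from h import *
P=bot.state()['tool_pos'];n=np.array([.934,.358,0]);print(proj('scene',[P-[0,0,.0947]-.0022*n]))
im=bot.capture('scene');cv2.imwrite('pics/z21.png',cv2.convertScaleAbs(cv2.resize(im[110:235,165:285],None,fx=4.6,fy=4.6,interpolation=cv2.INTER_CUBIC),alpha=1.7))
E
```

```text
32.8 [ 0.5735 -0.2356  0.2051] [-1.7995e+02  2.0000e-02  2.1020e+01] F [-0.5  0.2 -0.6] w 0.24
tool d [0.0002 0.0001 0.0941]
[[213.80384742 185.83040984]]
```

View pics/z21.png

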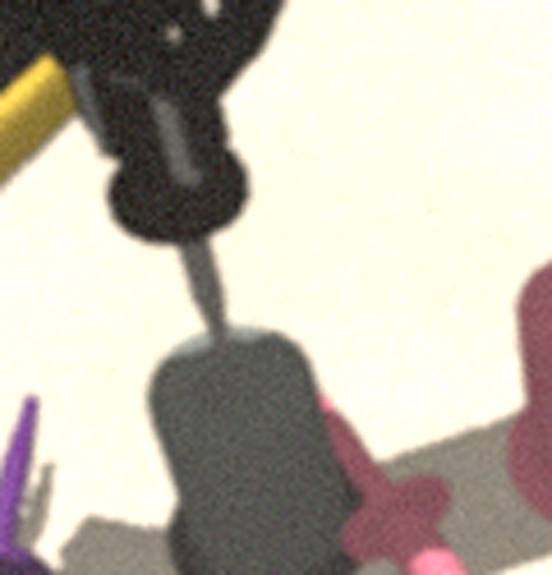

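```bash
python3 - <<'E'
from h import *
for p in((212.8,183.8),(213,184.6)): print(atz('scene',p,.1104), atz('scene',p,.112))
print(atz('scene',(215.1,194.1),.09))
E
```

```text
[ 0.56984939 -0.2413324   0.1104    ] [ 0.57053992 -0.23990982  0.112     ]
[ 0.5707313  -0.23962289  0.1104    ] [ 0.5714192  -0.23820541  0.112     ]
[ 0.57295666 -0.23736618  0.09      ]
```

Emit:
move_arm:
  travel:
    - [0.0018, -0.0007, 0]
    - [0, 0, 0.01]
    - [0, 0, 0.015]
    - [0, 0, 0.015]
    - [0, 0, 0]
  spin: [0, 0, 0, 0, 0]
  grip: [0, 0, 0, 0, 0]

```text
t: 33.35
tool_pos: [0.5725, -0.2343, 0.162]
ee_rot: [-179.8, 0.3, 21.0]
contact_force: [0.4, -0.6, -1.2]
width: 0.241
```

```bash
python3 go.py .5753 -.2343 .111; python3 - <<'E'
from h import *
im=bot.capture('scene');cv2.imwrite('pics/z22.png',cv2.convertScaleAbs(cv2.resize(im[110:235,165:285],None,fx=4.6,fy=4.6,interpolation=cv2.INTER_CUBIC),alpha=1.9))
E
```

```text
33.35 [ 0.5725 -0.2343  0.162 ] [-179.77    0.29   20.97] F [ 0.4 -0.6 -1.2] w 0.241
tool d [0.0028 0.0012 0.051 ]
```

View pics/z22.png

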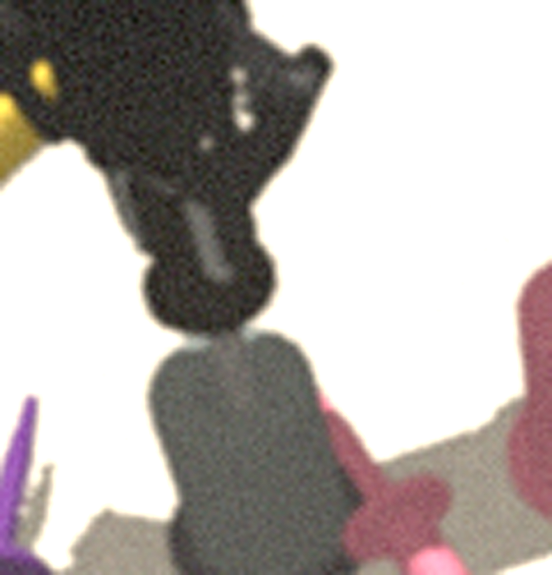

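In the shadow, the shaft (light streak at crop (235,370)) is going down into the mouth ellipse, centred at about (231,387). There's no contact force, so I'm continuing down.

Emit:
move_arm:
  travel:
    - [0, 0, 0.01]
    - [0, 0, 0.01]
    - [0, 0, 0.01]
    - [0, 0, 0.01]
    - [0, 0, 0]
  spin: [0, 0, 0, 0, 0]
  grip: [0, 0, 0, 0, 0]

```text
t: 33.9
tool_pos: [0.5737, -0.2347, 0.1234]
ee_rot: [-179.9, 0.2, 21.0]
contact_force: [-0.0, 0.6, -1.6]
width: 0.244
```

Emit:
move_arm:
  travel:
    - [0, 0, 0.003]
    - [0, 0, 0.002]
    - [0, 0, 0]
    - [0, 0, 0]
    - [0, 0, 0]
  spin: [0, 0, 0, 0, 0]
  grip: [0, 0, 0, 0, 0]

```text
t: 34.4
tool_pos: [0.5751, -0.2352, 0.1206]
ee_rot: [180.0, -0.0, 21.0]
contact_force: [0.2, -0.2, -0.8]
width: 0.241
```

```bash
python3 go.py .5753 -.2343 .1097; python3 - <<'E'
from h import *
im=bot.capture('scene');cv2.imwrite('pics/z23.png',cv2.convertScaleAbs(cv2.resize(im[110:235,165:285],None,fx=4.6,fy=4.6,interpolation=cv2.INTER_CUBIC),alpha=2.2))
E
```

```text
34.4 [ 0.5751 -0.2352  0.1206] [ 1.7998e+02 -3.0000e-02  2.0960e+01] F [ 0.2 -0.2 -0.8] w 0.241
tool d [ 0.0005 -0.0008  0.0109]
```

View pics/z23.png

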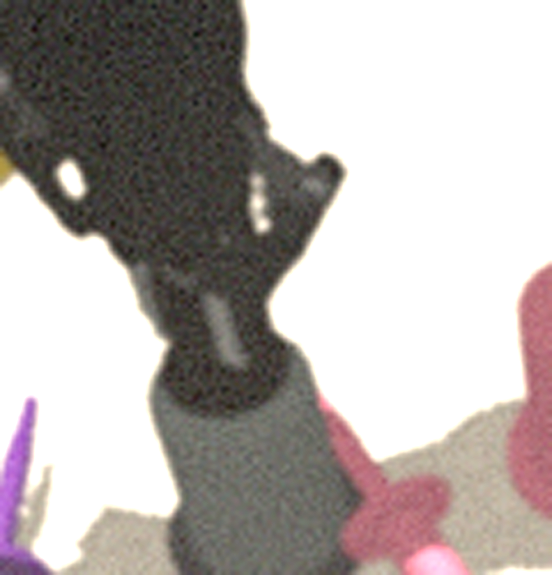

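The collar is just above the mouth and the shaft is in the bore. Creeping down until there's contact.

Emit:
move_arm:
  travel:
    - [0, 0, 0.003]
    - [0, 0, 0.003]
    - [0, 0, 0.002]
    - [0, 0, 0.0015]
    - [0, 0, 0]
  spin: [0, 0, 0, 0, 0]
  grip: [0, 0, 0, 0, 0]

```text
t: 34.95
tool_pos: [0.5747, -0.235, 0.1104]
ee_rot: [-180.0, 0.0, 21.0]
contact_force: [-0.9, 0.2, -1.1]
width: 0.241
```

Emit:
move_arm:
  travel:
    - [0, 0, 0.0005]
    - [0, 0, 0.0005]
    - [0, 0, 0]
    - [0, 0, 0]
    - [0, 0, 0]
  spin: [0, 0, 0, 0, 0]
  grip: [0, 0, 0, 0, 0]

```text
t: 35.45
tool_pos: [0.5749, -0.2352, 0.1099]
ee_rot: [180.0, -0.0, 21.0]
contact_force: [-0.0, -0.2, -0.6]
width: 0.247
```

Emit:
move_arm:
  travel:
    - [0, 0, 0.0004]
    - [0, 0, 0.0003]
    - [0, 0, 0]
    - [0, 0, 0]
    - [0, 0, 0]
  spin: [0, 0, 0, 0, 0]
  grip: [0, 0, 0, 0, 0]

```text
t: 35.95
tool_pos: [0.575, -0.2352, 0.1097]
ee_rot: [180.0, -0.0, 21.0]
contact_force: [-0.6, -0.2, 5.1]
width: 0.239
```

There's contact at TCP z = 0.1097 with 5 N, the same height as at the grasp. The collar is seated and nothing slipped. Releasing.

Emit:
move_arm:
  travel:
    - [0, 0, 0]
    - [0, 0, 0]
    - [0, 0, 0]
    - [0, 0, 0]
    - [0, 0, 0]
  spin: [0, 0, 0, 0, 0]
  grip: [0.27, 0.3, 0.35, 0.5, 0.7]

```text
t: 36.45
tool_pos: [0.5749, -0.2351, 0.1089]
ee_rot: [-180.0, 0.0, 21.0]
contact_force: [-0.3, -0.5, -0.1]
width: 0.653
```

Emit:
move_arm:
  travel:
    - [0, 0, 0]
    - [0, 0, 0]
    - [0, 0, -0.005]
    - [0, 0, -0.015]
    - [0, 0, -0.02]
  spin: [0, 0, 0, 0, 0]
  grip: [1, 1, 1, 1, 1]

```text
t: 36.95
tool_pos: [0.5744, -0.235, 0.1497]
ee_rot: [-179.9, 0.1, 21.0]
contact_force: [-0.5, -0.2, 1.0]
width: 1.002
```

Emit:
move_arm:
  travel:
    - [0, 0, -0.025]
    - [0, 0, -0.03]
    - [0, 0, -0.03]
    - [0, 0, -0.02]
    - [0, 0, 0]
  spin: [0, 0, 0, 0, 0]
  grip: [1, 1, 1, 1, 1]

```text
t: 37.45
tool_pos: [0.5773, -0.2361, 0.259]
ee_rot: [179.7, -0.4, 20.9]
contact_force: [0.1, 0.7, 0.6]
width: 1.003
```

Emit:
move_arm:
  travel:
    - [-0.02, -0.02, 0]
    - [-0.03, -0.03, 0]
    - [-0.03, -0.03, 0]
    - [-0.02, -0.02, 0]
    - [0, 0, 0]
  spin: [0, 0, 0, 0, 0]
  grip: [1, 1, 1, 1, 1]

```text
t: 37.95
tool_pos: [0.4402, -0.1756, 0.2533]
ee_rot: [-179.8, 0.3, 21.0]
contact_force: [-0.7, -0.4, -0.3]
width: 1.002
```

```bash
python3 go.py; python3 - <<'E'
from h import *
s=bot.capture('scene');t=bot.capture('top');cv2.imwrite('pics/s24.png',s)
a=cv2.resize(s[140:245,175:265],None,fx=4.5,fy=4.5,interpolation=cv2.INTER_CUBIC);b=cv2.resize(t[185:265,375:445],None,fx=5.5,fy=5.5,interpolation=cv2.INTER_CUBIC)
o=np.zeros((475,800,3),np.uint8);o[:a.shape[0],:a.shape[1]]=a[:475];o[:b.shape[0],410:410+b.shape[1]]=b
cv2.imwrite('pics/z24.png',cv2.convertScaleAbs(o,alpha=1.8))
E
```

```text
37.95 [ 0.4402 -0.1756  0.2533] [-179.79    0.28   20.99] F [-0.7 -0.4 -0.3] w 1.002
```

View pics/z24.png

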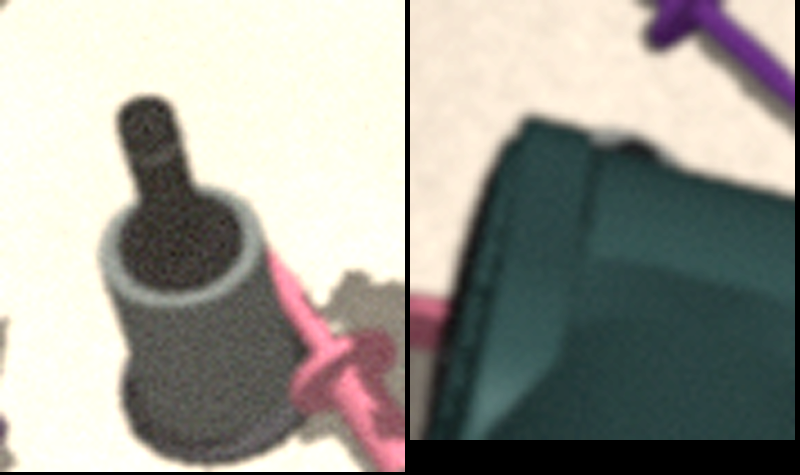

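View pics/s24.png

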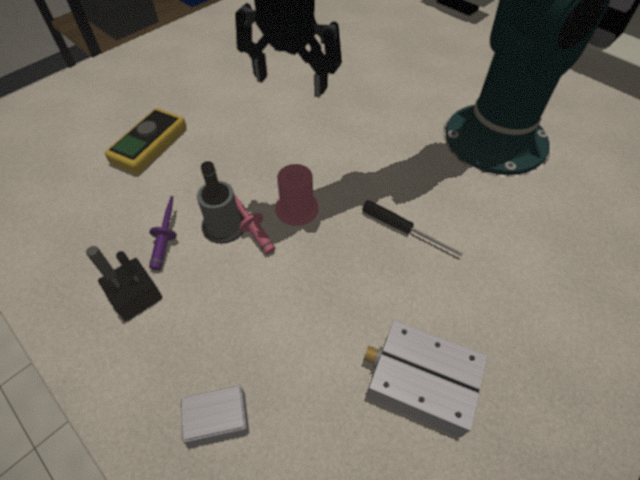

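The stylus stands upright in its grey stand at scene (210,175), with its collar down on the rim, and the gripper is open and well clear. Handing the job in.

Emit:
move_arm:
  travel:
    - [0, 0, 0]
    - [0, 0, 0]
    - [0, 0, 0]
    - [0, 0, 0]
    - [0, 0, 0]
  spin: [0, 0, 0, 0, 0]
  grip: [1, 1, 1, 1, 1]

```text
t: 38.55
tool_pos: [0.446, -0.1777, 0.254]
ee_rot: [-180.0, 0.0, 21.0]
contact_force: [-0.2, -0.5, -0.4]
width: 0.998
```

```bash
python3 -c "
from station import bot
print(bot.finish_job(), bot.state()['t'])"
```

```text
the job is handed in; nothing more can be done
the job is handed in; nothing more can be done
```

I scanned the larger case's whole lid seam from the brass-port end to the far end at 20 mm/s. The stylus is back upright in its stand and released, and the job was handed in at about 38.6 s.

- **Two passes:** The first pass ran about 2–3.5 mm to the base side of the seam centre. A turn of the tool in place showed the stylus sitting 2.2 mm off-centre in the pads, so I redid the whole pass with that corrected.
- **Second pass:** The pictures showed the tip covering the seam line near the start, at the middle and near the far end, then running past the end along the seam's extension. The tip was about 3.5 mm above the lid and nothing pressed on the case.
- **Short stops:** The arm paused for about 0.05–0.1 s at each camera check along the seam.
- **Return to the stand:** The collar touched down at the same height as at the grasp, with about 5 N. The last picture shows the stylus upright with its collar on the rim and the open gripper clear.

**Checks that disagreed:** The scene camera and the arm's own position differ by about 1 mm across the seam. I went by the picture, so if the arm is right the tip was about 1 mm off centre, still over the 6 mm gap.

The pink and purple look-alike styluses tipped over by themselves early on, without being touched.

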